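# Load the feed chute and rehang its guard door

### The arm

A 6-joint arm with a two-finger parallel gripper is mounted at the origin on the work surface. World frame = base frame: x ahead of the robot, y to its left, z up, the work surface at z = 0. Lengths are in m, angles in degrees, forces in N, time in s.
With the tool pointing down it reaches from about 0.25 to 0.725 m from the base axis. Payload 9.7 kg.
Tool frame: the origin (TCP) lies at the very end of the fingers, on their centre line; the grasp point (between the pads) lies 19 mm behind it; z points along the fingers, y is the direction in which the jaws open and shut (so a half turn about z gives the same grasp; the last joint's range is limited). The gripper opens to 85 mm and grips with 20 to 120 N. Pads are 22 mm wide; open, the fingers measure 114 mm over their backs; the gripper's body (76 mm by 85 mm) begins 54 mm behind the grasp point. The pads swing forward as they close: fully open they stand 13 mm farther back than shut.
Start: joints at [65.145, 4.979, 10.078, 95.1, 0, 90], TCP at [0.231, 0.499, 0.231] pointing down, gripper open.
Joint ranges: [-179.16, 179.16], [-48.56, 103.87], [-65.8, 70.77], [-126.05, 130.52], [-82.76, 87.17], [-180, 180]. Speed limits (degrees/s): [127.2, 127.2, 147.25, 180, 180, 180].

### API

Orientations are given as [roll, pitch, yaw] about the fixed x, y, z axes, in that order (R = Rz(yaw) Ry(pitch) Rx(roll)).
In Python, from workcell import bot gives the robot as it stands.
- The arm moves only by the shell command python3 -m pendant 'ROWS' [FORCE]. ROWS is JSON, a list that holds one entry, the list of rows, each a list of 7 numbers: the shift along the tool's x, y, z in cm, then the turn, a rotation vector about the tool's x, y, z in rad, then the opening in per cent of the stroke, from 0 (shut) to 100 (fully open). In form: [[[dx, dy, dz, ax, ay, az, gripper], ...]]. A call has 1 to 5 rows; each row shifts and turns the pose as measured when the row begins, along the tool's axes as they then stand; what a row does not reach is not made up. A row lasts 1/12 s, in which the tool goes at most 41.7 mm and 7.16 degrees, less where a joint would pass 70% of its speed; a pose out of reach is approached as far as the arm can. A call with a gripper value outside its range is refused whole. The fingers move at their own pace and stop on an object; FORCE is the grip in N (left out, the last holds). Time passes only in rows, so rows that do not move let the fingers close. It gives the time, the measured TCP pose, the force and the opening at its end, in the units of the state.
- bot.get_obs(): the state, without advancing time (a new reading comes with each control period).
- bot.camera(name): name is "side" or "top" or "wrist"; returns the picture (480x640x3 uint8, red, green, blue); there is no depth.
- bot.get_calibration(name): a dict with "intrinsics" (3x3 intrinsics, pixels), "D" ([k1, k2, p1, p2, k3] as OpenCV has them; the pictures are not rectified), "pose" (4x4, takes a point from camera to world coordinates); the wrist camera has in their place "T_tool_cam" (4x4, takes a point from camera to tool coordinates, whose origin is the TCP and whose axes are the flange's). Camera axes: x right, y down, z forward; pixel columns grow to the right and rows downward; lengths in m; the calibration is good to about 2 mm. A picture is of the moment at which its call begins: read the wrist's pose just before it. get_calibration takes no time and is no camera call.
- bot.job_done(): hands the job in, once; it reports no verdict.
Trained networks look in the newest picture that a camera, given by its name, has taken for a name from the list of things; names that differ only in an ending like _2 or _b are one class to them, and where a whole thing is asked for, a point or a joint stands for the part that bears it (a point fixed in the world has none). Each returns a list of dicts, best first, with "confidence" (0 to 1); they miss things now and then, are a little off and sometimes report something else, mostly with a low value. They report only what shows in the picture. A call takes as long as a camera call. They do not tell look-alikes from the thing itself.
- bot.masks_of(camera, thing): "pixels" (480x640 bool, what is visible of it) and "extent" ([left, top, right, bottom] in pixels, round what is visible of it).
- bot.mark_of(camera, thing): "uv" ([column, row] in pixels: a listed point, or the origin of a listed thing).
The state is a dict: "time": time; "q": joint angles; "qd": joint speeds; "joint_efforts": joint torques, N m; "ee_pos": TCP position; "tcp_rot": TCP orientation; "wrist_force": force on the tool from outside, world axes, zero at the start; "torque": the same for the moment, N m; "opening": finger opening in m.
Only numpy, scipy, OpenCV 4.12 (cv2) and the standard library are available. Lean on these libraries where they do the work, as an engineer would, in place of code of your own. Each camera call takes 0.05 s, during which the arm holds its last target. There are 200 camera calls.

### The job

Load the gauge-calibration feeder: put the small rectangular aluminium slug into the open upper end of the sloped chute, then push it down the chute until it rests against the stop under the cover. Then take the guard door from its leaning stand, lower it in a wide-open position so that both hinge knuckles go fully down onto their pins, and swing it fully shut across the chute's mouth. Leave the gauges, tools, weight and bottle where they are.

Things in the scene. Friction and masses are not known exactly. Their poses are not given: they have to be found in the camera images.
- slug: Plain aluminium block, 50 mm long (its x axis), 28 mm wide (y), 40 mm tall (z), about 0.15 kg; the only rectangular block among the things on the left of the mat. Origin: centre of its underside. Its two ends are alike.
- chute: Aluminium channel fixed on the station, sloping down away from the robot at 20 degrees. Origin: on its floor, mid-width, at the stop's face. x runs down the slope, y across, z square to the floor. Floor starts at x = -178 mm (open upper end). Inner width 34 mm, walls 14 mm above the floor. Home, the slug's origin is at x = -25, z = 0 mm. Friction holds the slug on the slope, so it must be pushed.
- station: Fixed steel feeder carrying chute, hinge pins, jamb and gauge; base plate 290 x 210 x 12 mm. Origin: on the bench below its middle; x away from the robot (door side is -x), y left, z up. Hinge post behind the pins, 22 mm square, at x = -99, y = 80 mm, 158 mm tall.
- chute_cover (a point): Middle of the uphill edge of the roof over the chute's lower end, at its underside: chute x = -44 mm, z = 48 mm. Roof 46 mm wide, 5 mm thick, from here to past the stop. The stop below it is 30 mm tall. 6 mm of a home slug sticks out uphill of this edge.
- chute_mouth (a point): Floor centre of the chute's open upper end (chute x = -178 mm). A good place to lay the slug is 43 mm downhill of it (slug origin at chute x = -135 mm).
- gauge_dial (a point): Centre of the dial of the station's gauge (face towards the robot, station x = 30 mm, height 155 mm). The gauge is fixed, 80 mm across, 32 mm deep, and stands upright above the chute's cover: it is in the way of a hand held vertical at the chute's lower end, so push with the hand tilted back about 30 degrees.
- jamb (a point): Middle of the door jamb's face (station x = -124, y = -75 mm, height 57 mm): a post 22 mm wide, up to 102 mm tall, which the inner face of the shut door rests against.
- pin_low (a point): Lower hinge pin, fixed on the station: the point is the pin's foot, on top of its round bracket (22 mm across, 8 mm thick), 40 mm above the bench; station x = -130, y = 80 mm. The pin points straight up, 10 mm across, 22 mm tall, tapering over its last 8 mm to 3 mm.
- pin_high (a point): Upper hinge pin, same shape, 110 mm above the lower one. Its bracket is above the lower pin, so the door has to come in from the side with its knuckles 25 to 75 mm above their seats, and then go straight down. On the pins the door turns freely, with 1.5 mm play all round.
- door: Lift-off guard door: aluminium frame, clear pane, 0.35 kg. Origin: on the hinge axis at the underside of the lower knuckle. z up along the hinge, -y across the door, -x the outer face. Panel x -5 to 5, y -14 to -154, z -10 to 150 mm; top rail 28 mm high. Shut on the station, its axes are parallel to the station's; swinging open turns it clockwise seen from above, free edge towards the robot.
- knuckle_low (a point): Centre of the lower knuckle's underside (door origin). The knuckle is a steel tube along door z, 21 mm across, bore 13 mm, 24 mm tall. Fully down, this point meets pin_low.
- knuckle_high (a point): Centre of the upper knuckle's underside, door z = 110 mm. Fully down, it meets pin_high.
- door_top (a point): Middle of the door's top edge (door x = 0, y = -84, z = 150 mm), the place to grip it, across its 10 mm thickness; near above its centre of mass.
- door_edge (a point): Middle of the door's free edge (door x = 0, y = -154, z = 70 mm).
- stand: Fixed stand for the door, base 150 x 150 x 10 mm; origin on the bench below its middle, x away from the robot. The door leans in it, top towards the robot 29 degrees from vertical, knuckles to the left; the lower 95 mm of its -x face lies on a 100 mm wide back plate, its foot in a ledge with a 9 mm lip before its +x face: draw it out along its own plane.
- gauge_small: Bystander: small dial gauge lying on its back, 52 mm across, 26 mm tall, brass stem. Leave alone.
- disc_weight: Bystander: steel disc 50 mm across, 30 mm tall. Leave alone.
- gauge_a: Bystander: dial gauge on its back, 68 mm across, 26 mm tall, far right.
- gauge_b: Bystander: dial gauge on its back, 68 mm across, 26 mm tall, far left.
- screwdriver: Bystander: screwdriver lying at the near right.
- wrench: Bystander: wrench lying at the far right.
- squeeze_bottle: Bystander: closed white bottle standing at the far left, 60 mm across, 170 mm tall.
Mind the look-alikes: they are no part of the job. Leave any turquoise look-alike of the slug alone.

How it is judged (in metres and radians):
On the way, in this order (a step that is already met when the one before it is completed fails the run):
1. the slug lies in the upper, open part of the chute, at least 35 mm short of the stop (x of slug in the frame of chute between -0.165 and -0.06 m and y of slug in the frame of chute between -0.006 and 0.006 m and z of slug in the frame of chute below 0.006 m), for 0.2 s.
2. the slug has been pushed down against the stop (within 4 mm) (x of slug in the frame of chute above -0.029 m and y of slug in the frame of chute between -0.006 and 0.006 m and z of slug in the frame of chute below 0.005 m), for 0.2 s.
3. the door is down on both pins while standing open (free edge at least 60 mm out from shut) (distance between knuckle_low and pin_low below 0.005 m and distance between knuckle_high and pin_high below 0.005 m and x of door_edge in the frame of station below -0.19 m), for 0.2 s.
At the end, for the whole second after the job is handed in: The slug lies in the chute within 4 mm of its stop; both knuckles are fully down on their pins (within 5 mm of the pins' feet); the door is shut, its free edge within 10 mm of the shut position; door and slug are at rest (all of step 2 and distance between knuckle_low and pin_low below 0.005 m and distance between knuckle_high and pin_high below 0.005 m and x of door_edge in the frame of station above -0.14 m and linear speed of each of door, slug below 0.02 m/s); the robot touches nothing.
It fails at once if a bystander (gauge, weight, tool or bottle) is moved by more than 40 mm (distance of any of gauge_small, disc_weight, gauge_a, gauge_b, screwdriver, wrench, squeeze_bottle from where it was at the start of the episode above 0.04 m).
It also fails if it takes over 72 s, if anything falls off the work surface, if the arm or the gripper's body presses on something with over 40 N, if the wrist force passes 120 N, or if a joint passes its speed limit or range.

## Working session

There is one attempt and no reset: what is moved stays moved. The work goes in short steps, Python scripts to look and compute and a shell command to move; the robot and the scene stay as the last step left them, time stands still between calls to the robot, and variables do not carry over. Pictures are saved under pics/ and viewed, about 8 in all and at most 12, crops included, and the job is handed in when it is done.

```bash
ls; mkdir -p pics
python3 - <<'E'
from workcell import bot
import cv2,numpy as np
for c in ["top","side"]:
    im=bot.camera(c); cv2.imwrite(f"pics/{c}0.png",im[:,:,::-1])
    k=bot.get_calibration(c); print(c,np.round(k["intrinsics"],1).tolist(),np.round(k["pose"],3).tolist(),k["D"])
    for t in ["slug","chute_mouth","chute_cover","gauge_dial","jamb","pin_low","pin_high","knuckle_low","knuckle_high","door_top","door_edge","stand","station","chute","door"]:
        print(t,[(np.round(m["uv"]).tolist(),round(m["confidence"],2)) for m in bot.mark_of(c,t)][:4])
o=bot.get_obs();print(o)
print(bot.get_calibration("wrist"))
E
```

```text
pics
top [[514.5, 0.0, 316.0], [0.0, 514.5, 240.6], [0.0, 0.0, 1.0]] [[0.006, -0.998, 0.066, 0.477], [-1.0, -0.007, -0.012, 0.051], [0.012, -0.066, -0.998, 1.456], [0.0, 0.0, 0.0, 1.0]] [0.00165118 0.         0.         0.         0.        ]
slug [([170.0, 301.0], 0.57), ([184.0, 268.0], 0.52)]
chute_mouth [([309.0, 256.0], 0.61), ([442.0, 263.0], 0.56), ([214.0, 193.0], 0.53)]
chute_cover [([211.0, 198.0], 0.74), ([301.0, 205.0], 0.7)]
gauge_dial [([299.0, 202.0], 0.96), ([411.0, 228.0], 0.3)]
jamb [([333.0, 257.0], 0.96)]
pin_low [([278.0, 268.0], 0.77), ([171.0, 212.0], 0.47)]
pin_high [([274.0, 267.0], 0.81)]
knuckle_low [([409.0, 232.0], 0.68)]
knuckle_high [([408.0, 247.0], 0.65), ([301.0, 200.0], 0.41)]
door_top [([298.0, 200.0], 0.72), ([444.0, 261.0], 0.56)]
door_edge [([468.0, 252.0], 0.78), ([462.0, 196.0], 0.44), ([301.0, 206.0], 0.29)]
stand [([430.0, 251.0], 0.66)]
station [([303.0, 220.0], 0.56), ([410.0, 245.0], 0.52)]
chute [([301.0, 200.0], 0.77), ([397.0, 176.0], 0.51)]
door [([406.0, 228.0], 0.75), ([279.0, 267.0], 0.73), ([434.0, 248.0], 0.64), ([410.0, 229.0], 
[... 1474 characters left out ...]
5929275]), 'torque': array([-0.02513375,  0.02062115, -0.01509438]), 'opening': 0.08533069102784548}
{'intrinsics': array([[331.74449355,   0.        , 316.59832733],
       [  0.        , 331.74449355, 237.04080465],
       [  0.        ,   0.        ,   1.        ]]), 'D': array([0.00688872, 0.        , 0.        , 0.        , 0.        ]), 'T_tool_cam': array([[ 1.06240389e-03, -9.50574904e-01, -3.10493515e-01,
         8.07062310e-02],
       [ 9.99999342e-01,  1.14457621e-03, -8.24565650e-05,
         2.92968811e-04],
       [ 4.33764631e-04, -3.10493223e-01,  9.50575494e-01,
        -1.42569566e-01],
       [ 0.00000000e+00,  0.00000000e+00,  0.00000000e+00,
         1.00000000e+00]])}
```

View pics/top0.png

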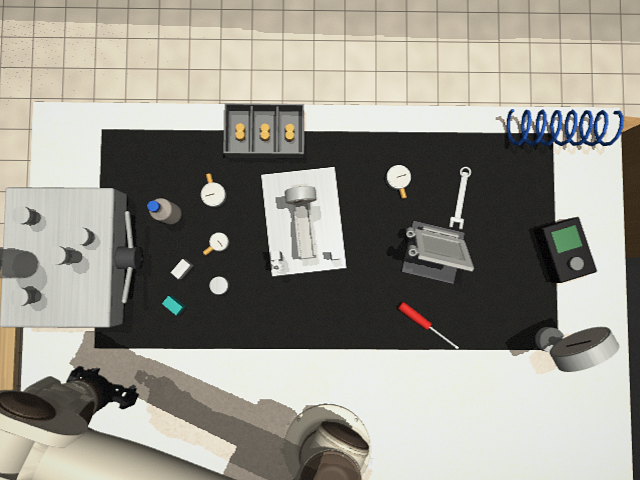

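View pics/side0.png

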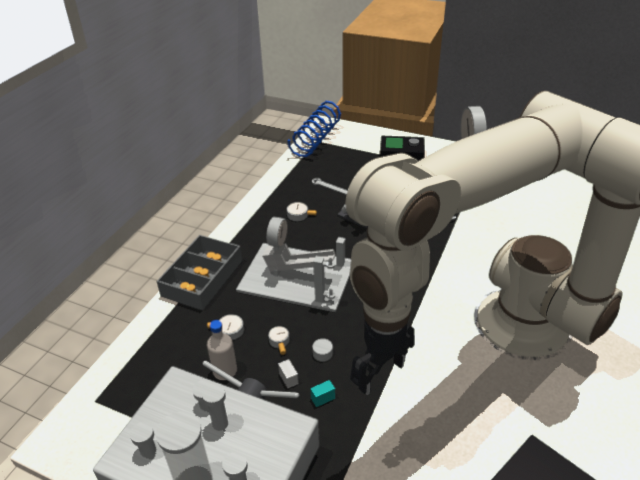

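```bash
cat > h.py <<'E'
from workcell import bot
import cv2,numpy as np,json
from scipy.spatial.transform import Rotation as Rn
from scipy.optimize import least_squares
np.set_printoptions(precision=4,suppress=True)
def RPY(r): return Rn.from_euler("xyz",r,degrees=True).as_matrix()
def cam(c,o=None):
    k=bot.get_calibration(c)
    if c=="wrist":
        o=o or bot.get_obs(); T=np.eye(4); T[:3,:3]=RPY(o["tcp_rot"]); T[:3,3]=o["ee_pos"]; P=T@k["T_tool_cam"]
    else: P=k["pose"]
    return k["intrinsics"],np.array(k["D"]),P
def ray(C,uv):
    K,D,P=C; n=cv2.undistortPoints(np.array([[uv]],float),K,D)[0,0]
    return P[:3,3],P[:3,:3]@np.array([n[0],n[1],1])
def onz(C,uv,z):
    o,d=ray(C,uv); return o+d*(z-o[2])/d[2]
def proj(C,p):
    K,D,P=C; I=np.linalg.inv(P)
    return cv2.projectPoints(np.atleast_2d(p).astype(float),cv2.Rodrigues(I[:3,:3])[0],I[:3,3],K,D)[0][:,0]
def tri(obs):  # [(C,uv)]
    A=np.zeros((3,3));b=np.zeros(3)
    for C,uv in obs:
        o,d=ray(C,uv);d=d/np.linalg.norm(d);M=np.eye(3)-np.outer(d,d);A+=M;b+=M@o
    return np.linalg.solve(A,b)
def fit3(pts,obs,x0,prior=None):  # pose x,y,yaw of flat thing; pts list, obs list (C,uv)
    f=lambda v:np.concatenate([proj(C,Rn.from_euler("z",v[2]).apply(p)+[v[0],v[1],0])[0]-uv for p,(C,uv) in zip(pts,obs)])
    r=least_squares(f,x0,loss="soft_l1",f_scale=2); return r.x,f(r.x).reshape(-1,2)
def delta(p,R):  # total shift (cm, tool axes) and rotvec from present pose to target
    o=bot.get_obs();R0=RPY(o["tcp_rot"])
    d=R0.T@(np.array(p)-o["ee_pos"])*100; w=Rn.from_matrix(R0.T@R).as_rotvec()
    n=max(np.linalg.norm(d)/4.1,np.linalg.norm(w)/0.122)
    print("d",d.round(2),"w",w.round(4),"rows>=",round(n,1)); return d,w
E
python3 - <<'E'
from h import *
C=cam("top");S=cam("side")
for n,uv,z in [("slug",(184,268),0.02),("jamb",(333,257),.057),("pin_low",(278,268),.04),("pin_high",(274,267),.15),("dial",(299,202),.155),("station",(303,220),0),("cover",(301,205),.08),("mouth",(309,256),.07),("teal",(173,305),.02),("stand",(430,251),0),("kl",(409,232),.05),("kh",(408,247),.13),("dtop",(444,261),.15),("dedge",(468,252),.08),("weight",(219,285),.03),("gsmall",(218,242),.02)]: print(n,onz(C,uv,z))
pts=[[-.124,-.075,.057],[-.13,.08,.04],[-.13,.08,.15],[.03,0,.155],[0,0,0],[-.124,-.075,.057],[-.13,.08,.04],[-.13,.08,.15],[.03,0,.155],[0,0,0]]
ob=[(C,u) for u in [(333,257),(278,268),(274,267),(299,202),(303,220)]]+[(S,u) for u in [(345,253),(333,294),(330,262),(286,237),(293,278)]]
v,r=fit3(pts,ob,[.5,.1,0]);print(v,r.round(1).tolist())
print("cover",tri([(C,(301,205)),(S,(280,245))]),"mouth",tri([(C,(309,256)),(S,(332,255))]))
ms=bot.masks_of("top","slug")
for m in ms: print(m["confidence"],m["extent"],m["pixels"].sum(),cv2.minAreaRect(np.argwhere(m["pixels"])[:,::-1].astype(np.float32)))
E
```

```text
slug [0.4937 0.4006 0.02  ]
jamb [ 0.5255 -0.0119  0.057 ]
pin_low [0.495  0.1384 0.04  ]
pin_high [0.496  0.1418 0.15  ]
dial [0.6617 0.0797 0.155 ]
station [0.6322 0.0713 0.    ]
cover [0.6642 0.0759 0.08  ]
mouth [0.5274 0.0534 0.07  ]
teal [0.3913 0.4286 0.02  ]
stand [ 0.5463 -0.2901  0.    ]
kl [ 0.5958 -0.2209  0.05  ]
kh [ 0.5501 -0.2026  0.13  ]
dtop [ 0.5139 -0.2904  0.15  ]
dedge [ 0.5404 -0.3736  0.08  ]
weight [0.4473 0.301  0.03  ]
gsmall [0.5667 0.3077 0.02  ]
[0.6333 0.0752 0.1306] [[1.3, 2.0], [0.3, 0.4], [1.7, 0.8], [0.2, -0.5], [-1.4, -0.4], [-1.5, 0.6], [-1.9, 1.1], [0.6, 2.7], [-4.1, -2.7], [2.1, -0.2]]
cover [0.6654 0.0778 0.1144] mouth [0.5262 0.0534 0.1047]
0.77 [160.7, 295.0, 184.3, 311.4] 251 ((172.75001525878906, 304.2500305175781), (19.798988342285156, 13.435029029846191), 45.0)
```

Run:
```python
from h import *
R=RPY([180,-20,126]); p=np.array([.494,.40,.02])-R[:,2]*.13; print(p)
d,w=delta(p,R);print(d/9,w/9)
```

```text
[0.5201 0.364  0.1422]
d [-31.9   -0.1    8.91] w [-0.0888  0.3415  0.5035] rows>= 8.1
[-3.5441 -0.0116  0.9904] [-0.0099  0.0379  0.0559]
```

```bash
python3 -m pendant '[[[-3.5,0,0.9,0,0,0,70],[-3.5,0,0.9,0,0,0,70],[-3.5,0,0.9,0,0,0,70],[-3.5,0,0.9,0,0,0,70],[-3.5,0,0.9,0,0,0,70]]]' 40
python3 -m pendant '[[[-3.5,0,1,0,0,0,70],[-3.5,0,1,0,0,0,70],[-3.5,0,1,0,0,0,70],[-3.5,0,1,0,0,0,70],[0,0,0,-0.0178,0.0683,0.1007,70]]]'
python3 -m pendant '[[[0,0,0,-0.0178,0.0683,0.1007,70],[0,0,0,-0.0178,0.0683,0.1007,70],[0,0,0,-0.0178,0.0683,0.1007,70],[0,0,0,-0.0178,0.0683,0.1007,70],[0,0,0,0,0,0,70]]]'
python3 - <<'E'
from h import *
R=RPY([180,-20,126]); p=np.array([.494,.40,.02])-R[:,2]*.13
delta(p,R)
o=bot.get_obs();W=cam("wrist",o);im=bot.camera("wrist");cv2.imwrite("pics/w1.png",im[:,:,::-1])
for m in bot.masks_of("wrist","slug"): print(m["confidence"],m["extent"],m["pixels"].sum(),cv2.minAreaRect(np.argwhere(m["pixels"])[:,::-1].astype(np.float32)))
for m in bot.mark_of("wrist","slug"): print(m, onz(W,m["uv"],0))
print(o["time"],o["tcp_rot"],o["ee_pos"])
E
```

```text
time: 2.07
ee_pos: [0.3906, 0.4276, 0.1873]
tcp_rot: [179.7, -0.0, 155.8]
wrist_force: [0.4, 0.8, 0.3]
opening: 0.0599
time: 2.48
ee_pos: [0.5274, 0.3643, 0.1432]
tcp_rot: [178.9, -4.0, 150.1]
wrist_force: [-1.4, 0.8, -0.3]
opening: 0.0596
time: 2.9
ee_pos: [0.5308, 0.3616, 0.1404]
tcp_rot: [-179.9, -20.6, 125.6]
wrist_force: [-0.8, -0.7, -0.8]
opening: 0.0596
d [ 0.83 -0.72  0.13] w [ 0.0003 -0.0109 -0.0067] rows>= 0.3
0.94 [287.2, 174.9, 332.6, 244.9] 2258 ((309.9839172363281, 209.65231323242188), (64.06704711914062, 36.138545989990234), 75.46554565429688)
0.63 [192.1, 93.7, 269.3, 153.5] 3258 ((227.33963012695312, 123.18867492675781), (53.021175384521484, 65.65834045410156), 74.05460357666016)
{'uv': [239.0, 133.9], 'confidence': 0.74} [0.3939 0.4283 0.    ]
{'uv': [311.9, 215.1], 'confidence': 0.6} [0.4925 0.4064 0.    ]
2.9 [-179.8765  -20.6248  125.5917] [0.5308 0.3616 0.1404]
```

View pics/w1.png

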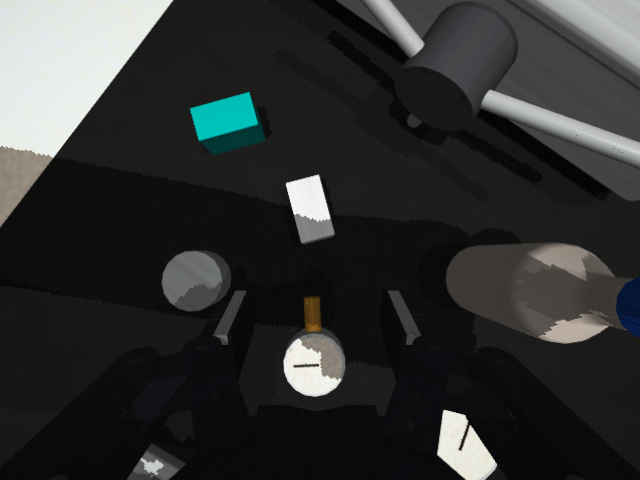

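Run:
```python
from h import *
W=cam("wrist")
b=cv2.boxPoints(((309.98,209.65),(64.07+1,36.14+1),75.4655))
for z in (.04,.0):
    q=np.array([onz(W,u,z)[:2] for u in b]); e=np.linalg.norm(np.diff(q,axis=0),axis=1); print(z,q.mean(0),e)
    l=q[1]-q[0] if e[0]>e[1] else q[2]-q[1]; print(np.degrees(np.arctan2(l[1],l[0])))
im=cv2.imread("pics/w1.png")[80:260,180:360]; cv2.imwrite("pics/w1c.png",cv2.resize(im,None,fx=3,fy=3,interpolation=cv2.INTER_CUBIC))
```

```text
0.04 [0.4912 0.4069] [0.0297 0.052  0.0294]
-39.32119725093079
0.0 [0.4877 0.4104] [0.0342 0.0599 0.0339]
-39.32119725093076
```

View pics/w1c.png

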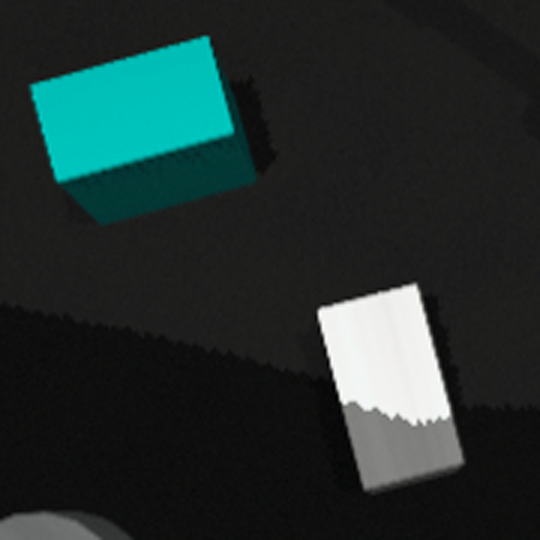

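Run:
```python
from h import *
R=RPY([180,-20,140.7]); T=np.array([.491,.407,.020])
delta(T-R[:,2]*.06,R)
o=bot.get_obs(); print("in target frame to pre:",R.T@(T-R[:,2]*.06-o["ee_pos"])*100)
```

```text
d [ 1.36 -0.06  7.45] w [ 0.0886 -0.0055 -0.2368] rows>= 2.1
in target frame to pre: [1.3016 0.9225 7.4086]
```

```bash
python3 -m pendant '[[[0,0,0,0.0295,-0.0018,-0.079,70],[0,0,0,0.0295,-0.0018,-0.079,70],[0,0,0,0.0295,-0.0018,-0.079,70],[0.65,0.46,2.5,0,0,0,70],[0.65,0.46,2.5,0,0,0,70]]]'
python3 -m pendant '[[[0,0,1.2,0,0,0,70],[0,0,0,0,0,0,70]]]'
python3 - <<'E'
from h import *
R=RPY([180,-20,140.7]); T=np.array([.491,.407,.020])
delta(T,R);print(bot.get_obs()["time"])
E
```

```text
time: 3.47
ee_pos: [0.5141, 0.3914, 0.1054]
tcp_rot: [179.3, -19.2, 142.7]
wrist_force: [0.0, 0.2, -0.9]
opening: 0.06
time: 3.63
ee_pos: [0.5075, 0.3972, 0.0906]
tcp_rot: [179.4, -19.0, 143.4]
wrist_force: [-1.0, -0.1, 0.3]
opening: 0.0596
d [-0.49 -0.28  7.29] w [-0.0047  0.0168  0.044 ] rows>= 1.8
3.6333
```

```bash
python3 -m pendant '[[[-0.25,-0.14,1.7,-0.002,0.008,0.022,70],[-0.24,-0.14,1.7,-0.002,0.008,0.022,70],[0,0,1.7,0,0,0,70],[0,0,1.2,0,0,0,70],[0,0,0,0,0,0,70]]]'
python3 - <<'E'
from h import *
R=RPY([180,-20,140.7]); T=np.array([.491,.407,.020])
delta(T,R);W=cam("wrist");im=bot.camera("wrist")
for m in bot.masks_of("wrist","slug"): print(m["confidence"],m["extent"],cv2.minAreaRect(np.argwhere(m["pixels"])[:,::-1].astype(np.float32)))
E
```

```text
time: 4.05
ee_pos: [0.4921, 0.4094, 0.0326]
tcp_rot: [179.6, -19.5, 141.7]
wrist_force: [-0.4, -0.3, 0.0]
opening: 0.06
d [-0.48 -0.26  1.16] w [0.0008 0.0087 0.0158] rows>= 0.3
0.65 [281.0, 251.1, 341.4, 366.4] ((310.52001953125, 308.1399841308594), (61.40200424194336, 110.83049774169922), 1.3322198390960693)
0.59 [159.9, 85.8, 279.6, 164.0] ((217.0, 124.0), (80.0, 116.0), 90.0)
```

```bash
python3 -m pendant '[[[-0.48,-0.2,1.16,0,0.008,0.015,70],[0,0,0,0,0,0,70]]]'
python3 - <<'E'
from h import *
R=RPY([180,-20,140.7]); T=np.array([.491,.407,.020])
delta(T,R)
E
python3 -m pendant '[[[0,0,0,0,0,0,20],[0,0,0,0,0,0,20],[0,0,0,0,0,0,20],[0,0,0,0,0,0,20],[0,0,0,0,0,0,20]]]' 50
python3 -m pendant '[[[0,0,0,0,0,0,20]]]' 50
python3 - <<'E'
from h import *
R=RPY([180,-20,140.7]); T=np.array([.491,.407,.020])
delta(T,R)
E
```

```text
time: 4.32
ee_pos: [0.4939, 0.4081, 0.024]
tcp_rot: [179.6, -19.9, 140.8]
wrist_force: [-0.1, -0.6, -0.9]
opening: 0.0603
d [ 0.01 -0.27  0.42] w [0.0064 0.0022 0.0017] rows>= 0.1
time: 4.73
ee_pos: [0.4957, 0.4076, 0.026]
tcp_rot: [179.4, -19.8, 140.8]
wrist_force: [0.4, -0.4, -1.2]
opening: 0.0267
time: 4.82
ee_pos: [0.4958, 0.4076, 0.026]
tcp_rot: [179.4, -19.8, 140.8]
wrist_force: [0.6, -0.6, -1.8]
opening: 0.027
d [ 0.11 -0.36  0.67] w [0.0093 0.0036 0.0012] rows>= 0.2
```

```bash
python3 -m pendant '[[[1,0,-2.8,0,0,0,20],[1,0,-2.8,0,0,0,20],[1,0,-2.8,0,0,0,20],[1,0,-2.8,0,0,0,20],[1,0,-2.8,0,0,0,20]]]' 60
python3 -m pendant '[[[1.4,0,-3.8,0,0,0,20],[1,0,-2.8,0,0,0,20],[0,0,0,0,0,0,20]]]'
python3 - <<'E'
from h import *
T=np.array([.5733,.0673,.25])
R=RPY([180,0,7.5])
d,w=delta(T,R);print(d/9,w/20,bot.get_obs()["q"])
E
```

```text
time: 5.23
ee_pos: [0.4919, 0.4041, 0.1702]
tcp_rot: [-179.6, -20.0, 140.5]
wrist_force: [-0.6, -0.1, -1.9]
opening: 0.0268
time: 5.48
ee_pos: [0.492, 0.4044, 0.2495]
tcp_rot: [-180.0, -19.9, 140.6]
wrist_force: [0.9, -0.3, -1.0]
opening: 0.0268
d [-26.01 -20.9   -9.47] w [-0.4037 -0.1742  2.2946] rows>= 19.2
[-2.8895 -2.3223 -1.0523] [-0.0202 -0.0087  0.1147] [ 31.1554  24.4332  33.591  106.0843  18.7439  69.3959]
```

```bash
python3 -m pendant '[[[-2.9,-2.3,-1.05,0,0,0,20],[-2.9,-2.3,-1.05,0,0,0,20],[-2.9,-2.3,-1.05,0,0,0,20],[-2.9,-2.3,-1.05,0,0,0,20],[-2.9,-2.3,-1.05,0,0,0,20]]]'
python3 -m pendant '[[[-2.9,-2.3,-1.05,0,0,0,20],[-2.9,-2.3,-1.05,0,0,0,20],[-2.9,-2.3,-1.05,0,0,0,20],[-2.8,-2.3,-1.05,0,0,0,20],[0,0,0,-0.02,-0.0087,0.115,20]]]'
for i in 1 2; do python3 -m pendant '[[[0,0,0,-0.02,-0.0087,0.115,20],[0,0,0,-0.02,-0.0087,0.115,20],[0,0,0,-0.02,-0.0087,0.115,20],[0,0,0,-0.02,-0.0087,0.115,20],[0,0,0,-0.02,-0.0087,0.115,20]]]'; done
python3 - <<'E'
from h import *
T=np.array([.5733,.0673,.25])
R=RPY([180,0,7.5])
d,w=delta(T,R);print(w/10,bot.get_obs()["q"])
E
```

```text
time: 5.9
ee_pos: [0.5382, 0.2194, 0.2497]
tcp_rot: [179.7, -19.9, 141.5]
wrist_force: [-0.2, -0.4, -1.1]
opening: 0.0268
time: 6.32
ee_pos: [0.5781, 0.058, 0.2451]
tcp_rot: [-178.9, -19.5, 134.5]
wrist_force: [0.8, -0.1, -0.8]
opening: 0.026
time: 6.73
ee_pos: [0.5795, 0.0528, 0.2395]
tcp_rot: [-173.8, -14.7, 98.0]
wrist_force: [-0.4, 0.4, -2.4]
opening: 0.0265
time: 7.15
ee_pos: [0.5788, 0.0519, 0.2361]
tcp_rot: [-172.8, -7.9, 63.1]
wrist_force: [-0.1, -0.5, -2.1]
opening: 0.027
d [ 1.3  -1.33 -1.06] w [-0.1828 -0.066   0.9762] rows>= 8.2
[-0.0183 -0.0066  0.0976] [  0.0985  12.1145  18.0486  98.8425  10.2986 116.2333]
```

Run:
```python
from h import *
d,w=delta([.5733,.0673,.25],RPY([180,0,11]));print(w/8)
```

```text
d [ 1.3  -1.33 -1.06] w [-0.1798 -0.0712  0.9154] rows>= 7.7
[-0.0225 -0.0089  0.1144]
```

```bash
python3 -m pendant '[[[0,0,0,-0.0225,-0.0089,0.1144,20],[0,0,0,-0.0225,-0.0089,0.1144,20],[0,0,0,-0.0225,-0.0089,0.1144,20],[0,0,0,-0.0225,-0.0089,0.1144,20],[0,0,0,-0.0225,-0.0089,0.1144,20]]]'
python3 -m pendant '[[[0,0,0,-0.0225,-0.0089,0.1144,20],[0,0,0,-0.0225,-0.0089,0.1144,20],[0,0,0,-0.02,-0.008,0.1,20],[0,0,0,0,0,0,20]]]'
python3 - <<'E'
from h import *
d,w=delta([.5733,.0673,.25],RPY([180,0,11]))
o=bot.get_obs();print(o["q"],o["ee_pos"],o["tcp_rot"],o["time"]);W=cam("wrist",o)
im=bot.camera("wrist");cv2.imwrite("pics/w2.png",im[:,:,::-1])
for t in ["slug","chute_mouth","chute_cover","gauge_dial","jamb","pin_low","pin_high","chute"]:
    print(t,[(np.round(m["uv"],1).tolist(),round(m["confidence"],2)) for m in bot.mark_of("wrist",t)][:3])
E
```

```text
time: 7.57
ee_pos: [0.5777, 0.0515, 0.2334]
tcp_rot: [-176.7, -1.9, 28.9]
wrist_force: [-0.8, 1.2, -1.1]
opening: 0.0264
time: 7.9
ee_pos: [0.5766, 0.0521, 0.2313]
tcp_rot: [179.6, 0.3, 8.8]
wrist_force: [0.4, 0.3, -1.4]
opening: 0.0263
d [-0.11 -1.54 -1.88] w [ 0.0062  0.006  -0.038 ] rows>= 0.6
[  5.3552   9.3738  14.9263  95.8642  -0.3835 176.534 ] [0.5766 0.0521 0.2313] [179.6361   0.3344   8.8212] 7.9
slug [([316.0, 289.7], 0.66), ([229.6, 267.6], 0.29)]
chute_mouth []
chute_cover [([304.8, 114.4], 0.91), ([89.4, 173.3], 0.51)]
gauge_dial [([302.0, 111.2], 0.59)]
jamb [([372.4, 273.1], 0.96)]
pin_low [([227.8, 268.2], 0.77)]
pin_high [([194.5, 330.0], 0.6)]
chute []
```

View pics/w2.png

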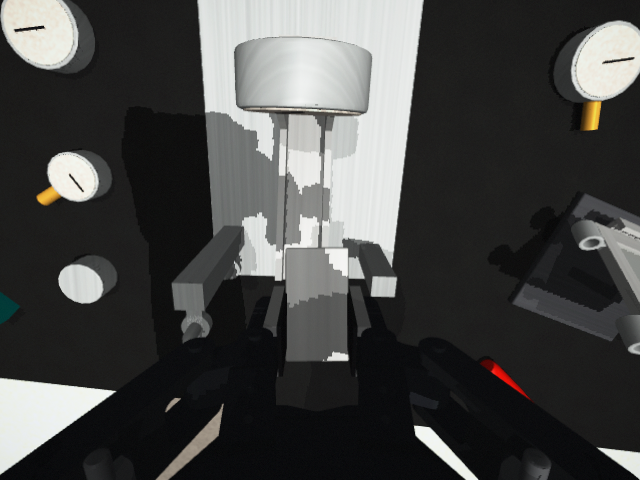

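```bash
cat >> h.py <<'E'
ST=np.array([.6333,.0752,.1306]); CH=np.array([.0575,0,.049])
def s2w(p,ST=None):
    ST=globals()["ST"] if ST is None else ST
    return Rn.from_euler("z",ST[2]).apply(p)+[ST[0],ST[1],0]
def c2w(p,CH=None):
    CH=globals()["CH"] if CH is None else CH
    return s2w(Rn.from_euler("y",20,degrees=True).apply(p)+CH)
E
python3 - <<'E'
from h import *
W=cam("wrist")
im=cv2.imread("pics/w2.png")
for y in(-.017,.017):
    q=proj(W,c2w([[-.178,y,.014],[-.06,y,.014]]));print(y,q)
    cv2.line(im,*[tuple(int(a) for a in u) for u in q],(0,0,255),1)
    q=proj(W,c2w([[-.178,y,0],[-.06,y,0]]))
    cv2.line(im,*[tuple(int(a) for a in u) for u in q],(255,0,255),1)
P=s2w([[-.13,.08,.15],[-.13,.08,.172],[-.11,.091,.158],[-.088,.091,.158],[-.088,.069,.158],[-.11,.069,.158],[-.124,-.064,.102],[-.124,-.086,.102],[-.145,.105,.012],[-.145,-.105,.012],[.145,-.105,.012]])
for u in proj(W,P): cv2.circle(im,tuple(int(a) for a in u),2,(0,255,0),-1)
cv2.imwrite("pics/w2o.png",cv2.resize(im[90:350,150:430],None,fx=2.8,fy=2.3))
E
```

```text
-0.017 [[316.0093 284.7499]
 [319.5323 145.0971]]
0.017 [[275.3627 283.7959]
 [279.3737 143.8914]]
```

View pics/w2o.png

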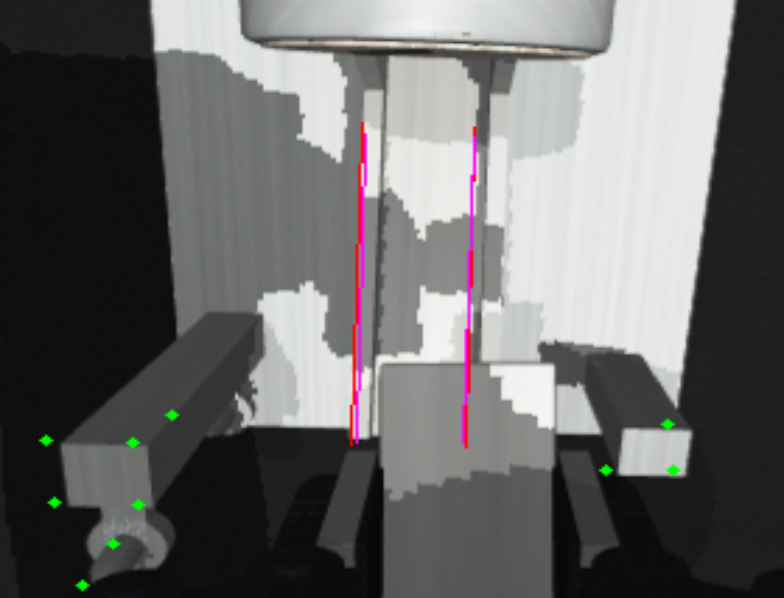

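Run:
```python
from h import *
W=cam("wrist");T=cam("top");S=cam("side")
cr=lambda x,y:np.array([150+x/2.8,90+y/2.3])
P=np.array([[-.11,.091,.158],[-.11,.069,.158],[-.088,.091,.158],[-.088,.069,.158],[-.124,-.064,.102],[-.124,-.086,.102]])
O=np.array([cr(*u) for u in [(62,503),(150,505),(62,445),(150,445),(620,475),(690,475)]])
mid=[cr(433,100),cr(427,340)]
xs=np.linspace(-.178,-.05,30)
def f(v):
    r=(proj(W,s2w(P,v))-O).ravel()
    L=proj(W,s2w(Rn.from_euler("y",20,degrees=True).apply(np.c_[xs,0*xs,0*xs+.014])+CH,v))
    o=np.argsort(L[:,1]); return np.r_[r,[np.interp(m[1],L[o,1],L[o,0])-m[0] for m in mid]]
r=least_squares(f,[.634,.071,.13]);print(r.x,r.fun.round(1))
```

```text
[0.633  0.0706 0.1242] [ 2.6  0.8  1.2  0.7 -0.4 -1.1 -0.9 -0.2 -1.  -0.8 -2.1 -0.1  0.6 -0.6]
```

```bash
sed -i 's/^ST=np.array.*; CH/ST=np.array([.633,.0706,.126]); CH/' h.py
python3 - <<'E'
from h import *
R=RPY([180,0,8.8]); T=c2w([-.135,0,0])-R@[-.0057,0,.0255]; print(T, s2w([-.124,-.075,.057]),s2w([-.13,.08,.04]))
delta(T+[0,0,.02],R)
E
```

```text
[0.5698 0.0628 0.1207] [ 0.5194 -0.0194  0.057 ] [0.494  0.1336 0.04  ]
d [-0.47 -1.28  9.14] w [0.0055 0.0046 0.005 ] rows>= 2.3
```

```bash
python3 -m pendant '[[[-0.16,-0.43,0,0,0.0046,0,20],[-0.16,-0.43,2.5,0.0055,0,0,20],[-0.15,-0.42,2.5,0,0,0,20],[0,0,2.5,0,0,0,20],[0,0,1.6,0,0,0,20]]]'
python3 -m pendant '[[[0,0,0,0,0,0,20]]]'
python3 - <<'E'
from h import *
R=RPY([180,0,8.8]); T=c2w([-.135,0,0])-R@[-.0057,0,.0255]
delta(T+[0,0,.0],R);print(bot.get_obs()["q"])
W=cam("wrist");im=bot.camera("wrist");cv2.imwrite("pics/w3.png",im[:,:,::-1][:, 120:520])
E
```

```text
time: 8.77
ee_pos: [0.572, 0.0644, 0.143]
tcp_rot: [-180.0, -0.6, 9.2]
wrist_force: [-0.6, -0.3, -1.4]
opening: 0.027
time: 8.85
ee_pos: [0.5704, 0.0645, 0.1396]
tcp_rot: [-179.9, -0.4, 9.2]
wrist_force: [-0.6, -0.0, -1.8]
opening: 0.0264
d [-0.09  0.17  1.89] w [-0.001  -0.0064  0.0066] rows>= 0.5
[  6.4185   7.0139   2.1468  84.7712   0.0734 177.2393]
```

View pics/w3.png

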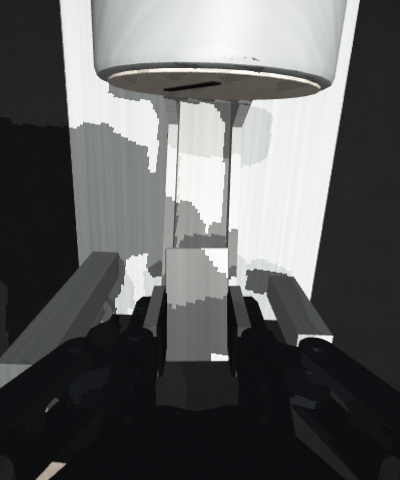

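```bash
python3 -m pendant '[[[-0.1,0.23,0,0,-0.006,0.006,20],[0,0.03,0.5,0,0,0,20],[0,0,0.5,0,0,0,20],[0,0,0.4,0,0,0,20],[0,0,0,0,0,0,20]]]'
python3 - <<'E'
from h import *
R=RPY([180,0,8.8]); T=c2w([-.135,0,0])-R@[-.0057,0,.0255]
delta(T+[0,0,.0],R);print(bot.get_obs()["ee_pos"])
E
```

```text
time: 9.32
ee_pos: [0.572, 0.0619, 0.1314]
tcp_rot: [-180.0, -0.4, 8.8]
wrist_force: [-0.3, -0.3, -1.2]
opening: 0.0264
d [-0.21 -0.12  1.07] w [-0.0008 -0.0076  0.0003] rows>= 0.3
[0.572  0.0619 0.1314]
```

```bash
python3 -m pendant '[[[-0.15,0,0.5,0,-0.007,0,20],[0,0,0.3,0,0,0,20],[0,0,0,0,0,0,20]]]'
python3 -m pendant '[[[0,0,0.4,0,0,0,20],[0,0,0,0,0,0,20]]]'
python3 -m pendant '[[[0,0,0.4,0,0,0,20],[0,0,0,0,0,0,20]]]'
```

```text
time: 9.57
ee_pos: [0.5709, 0.0616, 0.1234]
tcp_rot: [-180.0, -0.1, 8.8]
wrist_force: [-0.4, -0.7, -1.9]
opening: 0.0266
time: 9.73
ee_pos: [0.5709, 0.0616, 0.1188]
tcp_rot: [-180.0, -0.1, 8.8]
wrist_force: [-0.2, -0.2, -1.1]
opening: 0.0263
time: 9.9
ee_pos: [0.5709, 0.0616, 0.1143]
tcp_rot: [-180.0, -0.1, 8.8]
wrist_force: [-0.4, -0.2, -2.5]
opening: 0.0264
```

```bash
python3 -m pendant '[[[0,0,0.25,0,0,0,20],[0,0,0,0,0,0,20]]]'
python3 -m pendant '[[[0,0,0.25,0,0,0,20],[0,0,0,0,0,0,20]]]'
python3 - <<'E'
from h import *
R=RPY([180,0,8.8]);o=bot.get_obs();W=cam("wrist");im=bot.camera("wrist");cv2.imwrite("pics/w4.png",im[:,:,::-1][80:380, 170:470])
print([(m["confidence"],cv2.minAreaRect(np.argwhere(m["pixels"])[:,::-1].astype(np.float32))) for m in bot.masks_of("wrist","slug")])
im=bot.camera("side");cv2.imwrite("pics/s4.png",cv2.resize(im[:,:,::-1][180:320,220:380],None,fx=3.5,fy=3.5))
E
```

```text
time: 10.07
ee_pos: [0.5708, 0.0617, 0.1115]
tcp_rot: [-180.0, -0.0, 8.8]
wrist_force: [0.1, 0.8, -1.6]
opening: 0.0263
time: 10.23
ee_pos: [0.5709, 0.0617, 0.1088]
tcp_rot: [-180.0, -0.1, 8.8]
wrist_force: [-0.1, 0.4, -2.3]
opening: 0.0264
[(0.72, ((316.5, 304.5), (115.0, 63.0), 90.0))]
```

View pics/s4.png

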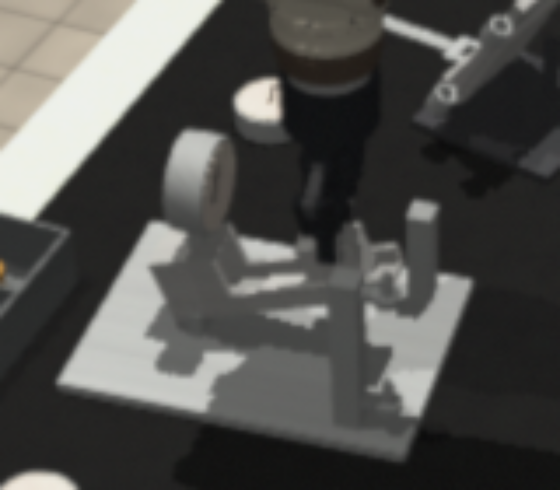

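```bash
python3 -m pendant '[[[0,0,0.25,0,0,0,20],[0,0,0,0,0,0,20]]]'
python3 -m pendant '[[[0,0,0.25,0,0,0,20],[0,0,0,0,0,0,20]]]'
python3 -m pendant '[[[0,0,0.25,0,0,0,20],[0,0,0,0,0,0,20]]]'
```

```text
time: 10.55
ee_pos: [0.5713, 0.0617, 0.107]
tcp_rot: [-180.0, -0.1, 8.8]
wrist_force: [-0.1, -0.1, -2.2]
opening: 0.0265
time: 10.72
ee_pos: [0.5719, 0.0617, 0.1053]
tcp_rot: [-180.0, -0.2, 8.8]
wrist_force: [-0.1, 0.1, -2.2]
opening: 0.0268
time: 10.88
ee_pos: [0.5732, 0.0619, 0.1053]
tcp_rot: [-180.0, -0.5, 8.8]
wrist_force: [0.8, 0.4, -1.0]
opening: 0.0265
```

```bash
python3 -m pendant '[[[0,0,0.25,0,0,0,20],[0,0,0,0,0,0,20]]]'
python3 -m pendant '[[[0,0,0.25,0,0,0,20],[0,0,0,0,0,0,20]]]'
python3 - <<'E'
from h import *
im=bot.camera("wrist");cv2.imwrite("pics/w5.png",im[:,:,::-1][80:380, 170:470])
im=bot.camera("side");cv2.imwrite("pics/s5.png",cv2.resize(im[:,:,::-1][210:290,260:350],None,fx=7,fy=7))
E
```

```text
time: 11.05
ee_pos: [0.5744, 0.062, 0.1046]
tcp_rot: [-180.0, -0.7, 8.8]
wrist_force: [0.6, 0.3, -1.6]
opening: 0.0263
time: 11.22
ee_pos: [0.5756, 0.0621, 0.1042]
tcp_rot: [-180.0, -1.0, 8.8]
wrist_force: [-0.0, -0.0, -1.0]
opening: 0.0264
```

```bash
python3 -m pendant '[[[0,0,0,0,0,0,60],[0,0,0,0,0,0,60],[0,0,0,0,0,0,60],[0,0,0,0,0,0,60],[0,0,-1.5,0,0,0,60]]]'
python3 -m pendant '[[[0,0,-3,0,0,0,60],[0,0,-3,0,0,0,60],[0,0,-2,0,0,0,60],[0,0,0,0,0,0,60]]]'
python3 - <<'E'
from h import *
W=cam("wrist");im=bot.camera("wrist");cv2.imwrite("pics/w6.png",im[:,:,::-1][80:380, 170:470])
for m in bot.masks_of("wrist","slug"): print(m["confidence"],m["extent"],cv2.minAreaRect(np.argwhere(m["pixels"])[:,::-1].astype(np.float32)))
for m in bot.mark_of("wrist","slug"): print(m)
print("cover",[(m["uv"],m["confidence"]) for m in bot.mark_of("wrist","chute_cover")],"mouth",[(m["uv"],m["confidence"]) for m in bot.mark_of("wrist","chute_mouth")])
print(bot.get_obs()["ee_pos"],bot.get_obs()["tcp_rot"])
E
```

```text
time: 11.73
ee_pos: [0.573, 0.0618, 0.1138]
tcp_rot: [-180.0, -0.5, 8.8]
wrist_force: [0.3, -0.9, -0.4]
opening: 0.0515
time: 12.07
ee_pos: [0.571, 0.0615, 0.1962]
tcp_rot: [-180.0, -0.2, 8.8]
wrist_force: [2.0, 0.8, 1.3]
opening: 0.0514
0.61 [300.6, 195.7, 335.9, 269.2] ((316.9999694824219, 231.5), (39.99999237060547, 70.99998474121094), 0.0)
{'uv': [315.3, 231.9], 'confidence': 0.58}
cover [([388.6, 286.8], 0.7), ([318.5, 106.9], 0.6), ([317.3, 147.9], 0.33)] mouth [([315.1, 295.0], 0.81), ([191.3, 354.9], 0.67)]
[0.5695 0.0614 0.1907] [-179.9502    0.1448    8.8047]
```

View pics/w6.png

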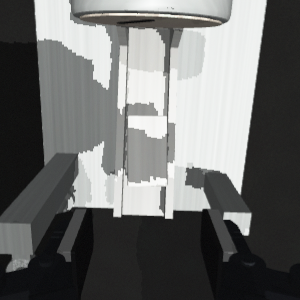

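Run:
```python
from h import *
W=cam("wrist")
for zs in (.034,.039):
  CH=np.array([.0575,0,zs])
  print(zs,"mouth",proj(W,c2w([[-.178,0,0],[-.178,.017,.014],[-.178,-.017,.014]],CH)).round(1).tolist(),"cover",proj(W,c2w([-.044,0,.048],CH)))
  for X in (-.14,-.13,-.12): print(X,proj(W,c2w([[X-.025,0,.04],[X+.025,0,.04],[X,.014,.04],[X,-.014,.04],[X-.025,0,0]],CH)).round(1).tolist())
im=cv2.imread("pics/w6.png")[20:225,90:200];cv2.imwrite("pics/w6c.png",cv2.resize(im,None,fx=5,fy=2.8,interpolation=cv2.INTER_CUBIC))
bot.camera("top")
for m in bot.mark_of("top","slug"): print(m)
bot.camera("side")
for m in bot.mark_of("side","slug"): print(m)
```

```text
0.034 mouth [[314.4, 292.1], [292.0, 294.0], [336.9, 295.1]] cover [[320.091   99.9653]]
-0.14 [[315.1, 280.8], [317.1, 207.6], [295.6, 243.5], [336.6, 244.6], [314.8, 275.7]]
-0.13 [[315.5, 266.1], [317.5, 193.0], [296.0, 228.9], [336.9, 230.0], [315.2, 263.2]]
-0.12 [[315.9, 251.4], [317.9, 178.5], [296.4, 214.3], [337.3, 215.4], [315.5, 250.8]]
0.039 mouth [[314.4, 295.1], [291.5, 297.2], [337.3, 298.4]] cover [[320.1644  99.3572]]
-0.14 [[315.0, 284.1], [317.1, 209.3], [295.1, 246.0], [337.0, 247.1], [314.8, 278.4]]
-0.13 [[315.5, 269.0], [317.5, 194.4], [295.5, 231.0], [337.4, 232.2], [315.2, 265.7]]
-0.12 [[315.9, 254.0], [317.9, 179.6], [296.0, 216.1], [337.8, 217.3], [315.5, 253.0]]
{'uv': [174.1, 303.9], 'confidence': 0.72}
{'uv': [408.1, 228.8], 'confidence': 0.18}
{'uv': [212.5, 194.8], 'confidence': 0.16}
{'uv': [316.9, 258.1], 'confidence': 0.66}
{'uv': [320.9, 397.8], 'confidence': 0.64}
```

View pics/w6c.png

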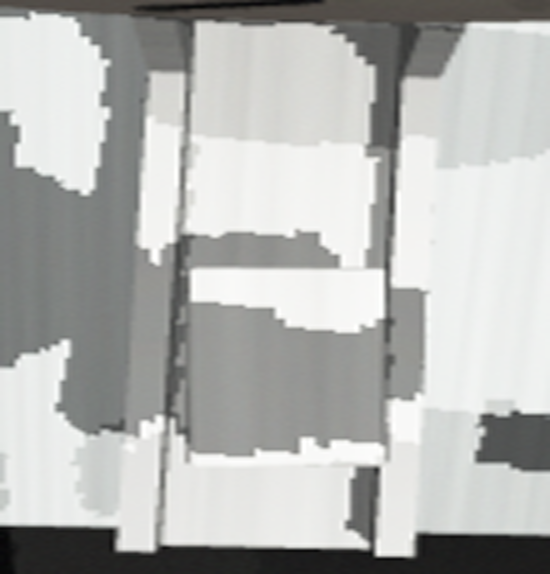

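```bash
sed -i 's/CH=np.array.*/CH=np.array([.0575,0,.036])/' h.py
python3 -m pendant '[[[-2.5,0,-2.5,0,0,0,0],[-2.5,0,-2.5,0,0,0,0],[0,0,0,0,0,-0.123,0],[0,0,0,0,0,-0.123,0],[0,0,0,0,0,-0.123,0]]]'
for i in 1 2 3 4; do python3 -m pendant '[[[0,0,0,0,0,-0.123,0],[0,0,0,0,0,-0.123,0],[0,0,0,0,0,-0.123,0],[0,0,0,0,0,-0.123,0],[0,0,0,0,0,-0.123,0]]]' | grep -v -e wrist -e opening; done
python3 - <<'E'
from h import *
o=bot.get_obs();print(o["q"],o["tcp_rot"],o["ee_pos"])
Rt=RPY([0,0,np.degrees(ST[2])])@np.array([[-np.sqrt(.75),0,.5],[0,1,0],[-.5,0,-np.sqrt(.75)]])
print(np.linalg.det(Rt)); T=c2w([-.175,0,.024]);print(T)
delta(T,Rt); print(Rt.T@(T-o["ee_pos"])*100)
E
```

```text
time: 12.93
ee_pos: [0.5173, 0.0533, 0.2406]
tcp_rot: [-179.8, 0.3, 30.3]
wrist_force: [0.4, 0.5, 0.1]
opening: 0.0003
time: 13.35
ee_pos: [0.5167, 0.0532, 0.2401]
tcp_rot: [-179.6, 0.2, 66.1]
time: 13.77
ee_pos: [0.5161, 0.0531, 0.2384]
tcp_rot: [-179.5, -0.1, 101.9]
time: 14.18
ee_pos: [0.5155, 0.0531, 0.2366]
tcp_rot: [-179.5, -0.5, 137.7]
time: 14.6
ee_pos: [0.515, 0.053, 0.2348]
tcp_rot: [-179.9, -0.8, 173.6]
[ 5.8553  1.4434  6.771  96.1382  0.0415 12.303 ] [-179.8678   -0.8009  173.5511] [0.515  0.053  0.2348]
0.9999999999999998
[0.535  0.0582 0.1184]
d [-2.1   0.77 11.61] w [-0.0631 -0.5353 -0.233 ] rows>= 4.8
[ 4.0419  0.261  11.1092]
```

```bash
python3 -m pendant '[[[0,0,0,-0.0126,-0.107,-0.0466,0],[0,0,0,-0.0126,-0.107,-0.0466,0],[0,0,0,-0.0126,-0.107,-0.0466,0],[0,0,0,-0.0126,-0.107,-0.0466,0],[0,0,0,-0.0126,-0.107,-0.0466,0]]]'
python3 -m pendant '[[[1,0.07,2.7,0,0,0,0],[1,0.07,2.7,0,0,0,0],[1,0.07,2.7,0,0,0,0],[0.5,0,1.4,0,0,0,0],[0,0,0,0,0,0,0]]]'
cat > push.py <<'E'
from h import *
import sys
x,z,y=[float(a)/1000 for a in sys.argv[1:4]]
t=np.radians(float(sys.argv[4])) if len(sys.argv)>4 else np.radians(30)
Rt=RPY([0,0,np.degrees(ST[2])])@np.array([[-np.cos(t),0,np.sin(t)],[0,1,0],[-np.sin(t),0,-np.cos(t)]])
T=c2w([x,y,z]); delta(T,Rt)
o=bot.get_obs(); p=o["ee_pos"]; C=c2w(np.eye(3))-c2w(np.zeros(3))
print("chute pos mm",(C@(p-c2w(np.zeros(3)))*1000).round(1),"force chute",(C@o["wrist_force"]).round(1),"t",o["time"])
R0=RPY(o["tcp_rot"]);print("10mm along chute in tool:",(R0.T@C[0]).round(3),"up normal",(R0.T@C[2]).round(3))
E
python3 push.py -175 24 0
```

```text
time: 15.02
ee_pos: [0.5197, 0.0538, 0.2258]
tcp_rot: [-179.7, 30.1, -171.6]
wrist_force: [-1.5, -0.3, 0.5]
opening: 0.0001
time: 15.43
ee_pos: [0.5344, 0.0574, 0.1274]
tcp_rot: [-179.5, 31.3, -171.3]
wrist_force: [-0.7, 0.3, 0.1]
opening: 0.0001
d [0.4  0.07 0.81] w [0.0044 0.0232 0.0214] rows>= 0.3
chute pos mm [-178.8   -0.7   32.2] force chute [-0.7  0.4 -0.2] t 15.4333
10mm along chute in tool: [-0.625 -0.017  0.781] up normal [-0.781 -0.014 -0.625]
```

```bash
python3 -m pendant '[[[0.4,0.05,0.8,0.004,0.02,0.02,0],[0,0,0,0,0,0,0]]]'
python3 push.py -175 24 0
python3 -m pendant '[[[-0.64,0,0.77,0,0,0,0],[-0.64,0,0.77,0,0,0,0],[-0.64,0,0.77,0,0,0,0]]]'
python3 push.py -150 24 0
```

```text
time: 15.6
ee_pos: [0.5344, 0.0578, 0.1178]
tcp_rot: [180.0, 30.0, -172.8]
wrist_force: [-0.6, -0.0, 0.2]
opening: 0.0002
d [-0.09  0.03 -0.02] w [-0.      0.0006 -0.0008] rows>= 0.0
chute pos mm [-175.4   -0.3   23.2] force chute [-0.6  0.1 -0. ] t 15.6
10mm along chute in tool: [-0.642  0.001  0.766] up normal [-0.766  0.001 -0.642]
time: 15.85
ee_pos: [0.5642, 0.0617, 0.1113]
tcp_rot: [180.0, 30.2, -172.9]
wrist_force: [0.5, 0.2, -0.7]
opening: -0.0005
d [ 0.59  0.01 -0.17] w [-0.0002  0.0034 -0.0016] rows>= 0.1
chute pos mm [-144.9   -0.1   27.4] force chute [ 0.7  0.2 -0.5] t 15.85
10mm along chute in tool: [-0.64   0.001  0.768] up normal [-0.768  0.001 -0.64 ]
```

```bash
python3 -m pendant '[[[0.0,0,1.0,0,0.003,0,0],[-0.4,0,1.0,0,0,0,0],[-0.6,0,0.85,0,0,0,0]]]'
python3 push.py -110 23 0
```

```text
time: 16.1
ee_pos: [0.5902, 0.0651, 0.0943]
tcp_rot: [180.0, 30.2, -172.9]
wrist_force: [-1.0, -0.7, 0.8]
opening: -0.0
d [-0.49  0.01  0.18] w [-0.0003  0.0036 -0.002 ] rows>= 0.1
chute pos mm [-114.5   -0.1   20.4] force chute [-1.3 -0.5  0.3] t 16.1
10mm along chute in tool: [-0.64   0.002  0.768] up normal [-0.768  0.001 -0.64 ]
```

```bash
python3 -m pendant '[[[-0.85,0,0.7,0,0.003,-0.002,0],[-0.64,0,0.77,0,0,0,0],[-0.6,0,0.8,0,0,0,0]]]'
python3 push.py -57 24 0
python3 - <<'E'
from h import *
W=cam("wrist");im=bot.camera("wrist");cv2.imwrite("pics/w7.png",im[:,:,::-1])
print([(m["confidence"],m["extent"]) for m in bot.masks_of("wrist","slug")])
E
```

```text
time: 16.35
ee_pos: [0.6217, 0.0691, 0.0853]
tcp_rot: [-180.0, 30.0, -172.8]
wrist_force: [0.4, 0.1, 0.6]
opening: 0.0002
d [-1.68  0.01  1.81] w [-0.0004  0.0001 -0.0003] rows>= 0.6
chute pos mm [-81.6  -0.1  22.8] force chute [0.1 0.1 0.7] t 16.35
10mm along chute in tool: [-0.643  0.001  0.766] up normal [-0.766 -0.    -0.643]
[(0.91, [287.5, 260.1, 341.1, 303.3])]
```

```bash
python3 -m pendant '[[[-0.5,0,0.55,0,0,0,0],[-0.45,0,0.5,0,0,0,0],[-0.3,0,0.35,0,0,0,0]]]'
python3 push.py -57 24 0
python3 -m pendant '[[[-0.2,0,0.24,0,0,0,0],[-0.2,0,0.24,0,0,0,0]]]'
python3 push.py -55 24 0
```

```text
time: 16.7
ee_pos: [0.6399, 0.0714, 0.0793]
tcp_rot: [-180.0, 30.0, -172.8]
wrist_force: [0.1, 0.1, -0.6]
opening: -0.0
d [-0.38  0.01  0.37] w [-0.0005 -0.0007 -0.0005] rows>= 0.1
chute pos mm [-62.3  -0.1  23.4] force chute [ 0.3  0.1 -0.5] t 16.7
10mm along chute in tool: [-0.643  0.001  0.766] up normal [-0.766  0.    -0.643]
time: 16.87
ee_pos: [0.6461, 0.0723, 0.077]
tcp_rot: [180.0, 29.9, -172.8]
wrist_force: [-44.5, -3.0, 32.6]
opening: 0.0003
d [-0.08 -0.01  0.01] w [-0.0002 -0.0014 -0.0005] rows>= 0.0
chute pos mm [-55.6   0.1  23.4] force chute [-53.    2.6  15.4] t 16.8667
10mm along chute in tool: [-0.644  0.     0.765] up normal [-0.765  0.    -0.644]
```

```bash
python3 -m pendant '[[[0.1,0,-0.15,0,0,0,0],[0,0,-1.5,0,0,0,0],[0,0,-3,0,0,0,0],[0,0,-3,0,0,0,0],[0,0,0,0,0,0,0]]]'
python3 push.py -57 24 0
python3 - <<'E'
from h import *
o=bot.get_obs();W=cam("wrist",o);im=bot.camera("wrist");cv2.imwrite("pics/w8.png",im[:,:,::-1])
print([(m["confidence"],m["extent"]) for m in bot.masks_of("wrist","slug")])
print("cover",[(m["uv"],m["confidence"]) for m in bot.mark_of("wrist","chute_cover")])
for X in (-.035,-.025): print(X,proj(W,c2w([[X-.025,.014,.04],[X-.025,-.014,.04],[X-.025,.014,0],[X-.025,-.014,0]])).round(1).tolist(),"cover",proj(W,c2w([[-.044,.023,.048],[-.044,-.023,.048]])).round(1).tolist())
cv2.imwrite("pics/w8c.png",cv2.resize(im[:,:,::-1][150:330,220:420],None,fx=3.5,fy=3.3))
E
```

```text
time: 17.28
ee_pos: [0.6055, 0.0673, 0.1429]
tcp_rot: [180.0, 29.6, -172.8]
wrist_force: [0.9, -0.7, 1.1]
opening: -0.0
d [-0.26 -0.02  7.61] w [-0.     -0.0067 -0.0005] rows>= 1.9
chute pos mm [-116.7    0.2   71.3] force chute [ 0.3 -0.8  1.3] t 17.2833
10mm along chute in tool: [-0.648  0.     0.762] up normal [-0.762  0.    -0.648]
[(0.7, [295.2, 224.2, 334.8, 288.2]), (0.36, [258.0, 74.5, 381.3, 297.0])]
cover []
-0.035 [[335.6, 273.2], [294.3, 273.2], [334.4, 219.8], [295.8, 219.8]] cover [[347.2, 290.3], [282.8, 290.3]]
-0.025 [[334.8, 277.2], [295.2, 277.1], [333.7, 225.5], [296.5, 225.5]] cover [[347.2, 290.3], [282.8, 290.3]]
```

View pics/w8c.png

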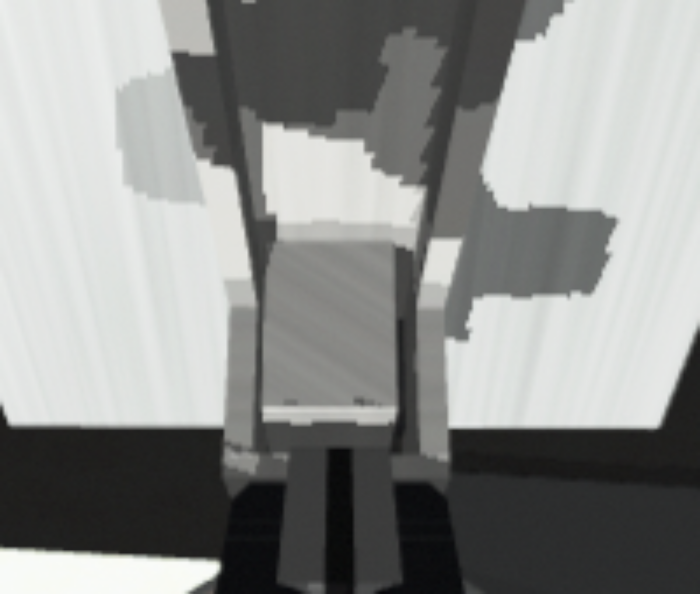

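```bash
cat > door.py <<'E'
from h import *
DP={"knuckle_low":[0,0,0],"knuckle_high":[0,0,.11],"door_top":[0,-.084,.15],"door_edge":[0,-.154,.07]}
def dR(yaw,t): return Rn.from_euler("z",yaw).as_matrix()@Rn.from_euler("y",-t).as_matrix()
def fitdoor(obs,x0,tilt=np.radians(29),rp=None):
    def f(v):
        R=dR(v[3],tilt); return np.concatenate([(proj(C,R@np.array(DP.get(n,n) if isinstance(n,str) else n)+v[:3])[0]-uv) for n,C,uv in obs])
    r=least_squares(f,x0,loss="soft_l1",f_scale=2); return r.x,f(r.x).reshape(-1,2)
E
python3 - <<'E'
from door import *
T=cam("top")
obs=[("knuckle_low",T,(409,232)),("knuckle_high",T,(408,247)),("door_top",T,(444,261)),("door_edge",T,(468,252))]
v,r=fitdoor(obs,[.59,-.2,.04,0]);print(v,r.round(1).tolist())
v3=[]
for z in(.03,.045,.06):
    f=fitdoor(obs+[("knuckle_low",T,(409,232))],[.59,-.2,z,0]);
R=dR(v[3],np.radians(29)); top=R@[0,-.084,.15]+v[:3];print("top",top,"mid edge",R@[0,-.154,.07]+v[:3])
Rt=np.c_[-R[:,1],-R[:,0],-R[:,2]]
# tool x = -door y ; y=-door x ; z=-door z
Rt=np.c_[-R[:,1]*1,-R[:,0],-R[:,2]];print(np.linalg.det(Rt))
d,w=delta(top+R[:,2]*.12,Rt)
print("np rot target frame shift",Rt.T@(top+R[:,2]*.12-bot.get_obs()["ee_pos"])*100, bot.get_obs()["q"])
E
```

```text
[ 0.6001 -0.2148  0.0543 -0.1933] [[-1.9, -1.7], [2.3, 0.5], [0.9, 0.1], [-1.2, 0.6]]
top [ 0.5126 -0.2832  0.1855] mid edge [ 0.5372 -0.3594  0.1155]
1.0
d [  9.14 -31.79 -22.73] w [ 0.114   0.1214 -1.2891] rows>= 10.7
np rot target frame shift [ 36.1762  -0.3014 -17.37  ] [  6.0826 -16.4161 -26.0736  51.0632   0.5646  -0.9613]
```

```bash
python3 -m pendant '[[[-1,0,-3.5,0,0,0,0],[-1.5,0,-3.5,0,0,0,0],[-1.5,0,-3.5,0,0,0,0],[-1,0,-3.5,0,0,0,0],[0,0,0,0.0104,0.011,-0.1172,40]]]'
for i in 1 2; do python3 -m pendant '[[[0,0,0,0.0104,0.011,-0.1172,40],[0,0,0,0.0104,0.011,-0.1172,40],[0,0,0,0.0104,0.011,-0.1172,40],[0,0,0,0.0104,0.011,-0.1172,40],[0,0,0,0.0104,0.011,-0.1172,40]]]'; done
cat >> door.py <<'E'
def tgt(v,back,tilt=np.radians(29),off=0.0):
    R=dR(v[3],tilt); top=R@[off,-.084,.15]+v[:3]; Rt=np.c_[-R[:,1],-R[:,0],-R[:,2]]; P=top+R[:,2]*back
    d,w=delta(P,Rt); print("shift in target frame",(Rt.T@(P-bot.get_obs()["ee_pos"])*100).round(2),"t",bot.get_obs()["time"]); return P,Rt
E
python3 - <<'E'
from door import *
print(tgt([.6001,-.2148,.0543,-.1933],.12)[0], bot.get_obs()["q"],bot.get_obs()["ee_pos"])
E
```

```text
time: 17.85
ee_pos: [0.5779, 0.0637, 0.2773]
tcp_rot: [-176.0, 27.4, -165.4]
wrist_force: [0.1, -0.2, 0.8]
opening: 0.0111
time: 18.27
ee_pos: [0.5801, 0.0635, 0.2742]
tcp_rot: [-159.0, 16.0, -129.2]
wrist_force: [0.4, 0.5, -0.3]
opening: 0.0338
time: 18.68
ee_pos: [0.5815, 0.0638, 0.2652]
tcp_rot: [-152.6, -2.4, -98.3]
wrist_force: [0.4, -0.3, 0.2]
opening: 0.0346
d [35.14  6.26 -4.43] w [ 0.0268 -0.0144  0.0619] rows>= 8.8
shift in target frame [35.38  3.95 -5.08] t 18.6833
[ 0.4555 -0.2721  0.2904] [ 11.6318 -15.4972 -10.2319  69.9338 -11.0813 -73.11  ] [0.5815 0.0638 0.2652]
```

```bash
python3 -m pendant '[[[3.9,0.7,-0.5,0.006,-0.003,0.014,40],[3.9,0.6,-0.5,0.006,-0.003,0.014,40],[3.9,0.5,-0.5,0.006,-0.003,0.014,40],[3.9,0.5,-0.5,0.006,-0.003,0.014,40],[3.9,0.5,-0.5,0,0,0,40]]]'
python3 -m pendant '[[[3.9,0.5,-0.5,0,0,0,40],[3.9,0.5,-0.5,0,0,0,40],[3.9,0.5,-0.5,0,0,0,40],[2,0.2,-0.5,0,0,0,40],[0,0,0,0,0,0,40]]]'
python3 - <<'E'
from door import *
o=bot.get_obs();print(tgt([.6001,-.2148,.0543,-.1933],.12)[0], o["q"],o["ee_pos"])
W=cam("wrist",o);im=bot.camera("wrist");cv2.imwrite("pics/w9.png",im[:,:,::-1])
for n in DP: print(n,[(np.round(m["uv"],1).tolist(),round(m["confidence"],2)) for m in bot.mark_of("wrist",n)][:3],proj(W,dR(-.1933,np.radians(29))@np.array(DP[n])+[.6001,-.2148,.0543]).round(0))
m=bot.masks_of("wrist","door");print([(a["confidence"],a["extent"]) for a in m])
E
```

```text
time: 19.1
ee_pos: [0.5156, -0.1198, 0.2684]
tcp_rot: [-151.9, -0.6, -99.6]
wrist_force: [0.4, -0.2, 0.0]
opening: 0.0342
time: 19.52
ee_pos: [0.4636, -0.2622, 0.2733]
tcp_rot: [-152.2, -0.5, -99.9]
wrist_force: [0.3, 0.5, -0.1]
opening: 0.0343
d [ 1.13 -0.24 -1.8 ] w [0.0202 0.0024 0.0229] rows>= 0.5
shift in target frame [ 1.13 -0.3  -1.79] t 19.5167
[ 0.4555 -0.2721  0.2904] [ -35.4732  -22.7494  -14.7494   72.3578   11.2361 -113.1745] [ 0.4636 -0.2622  0.2733]
knuckle_low [([310.9, 243.7], 0.88)] [[308. 253.]]
knuckle_high [([313.4, 282.8], 0.74)] [[308. 295.]]
door_top [([321.6, 210.4], 0.9), ([248.7, 132.8], 0.54)] [[309. 221.]]
door_edge [([317.2, 116.8], 0.89)] [[310. 125.]]
[(0.86, [306.1, 116.9, 337.0, 307.2])]
```

View pics/w9.png

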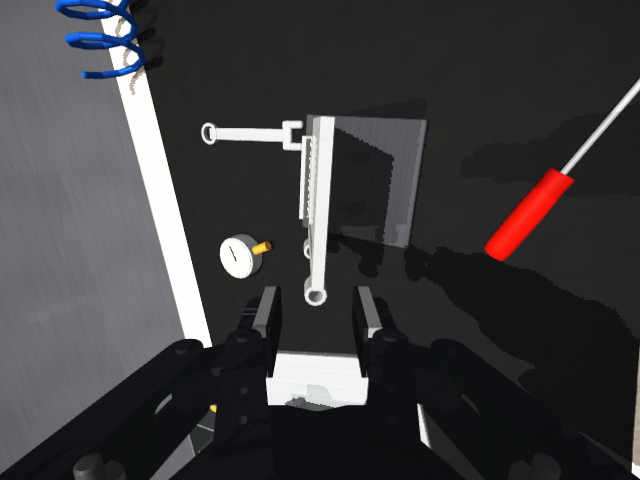

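Run:
```python
from door import *
T=cam("top");W=cam("wrist")
wo=[("knuckle_low",W,(310.9,243.7)),("knuckle_high",W,(313.4,282.8)),("door_top",W,(321.6,210.4)),("door_edge",W,(317.2,116.8)),([0,-.154,.15],W,(325,118)),([0,0,.134],W,(316,296))]
to=[("knuckle_low",T,(409,232)),("knuckle_high",T,(408,247)),("door_top",T,(444,261)),("door_edge",T,(468,252))]
for t in (27,29,31):
  for ob in (wo,wo+to):
    v,r=fitdoor(ob,[.59,-.21,.04,-.2],np.radians(t));print(t,v,r.round(1).tolist())
v,r=fitdoor(wo+to,[.59,-.21,.04,-.2]);tgt(v,.12);print(tgt(v,0)[0])
```

```text
27 [ 0.597  -0.2167  0.0395 -0.224 ] [[5.3, 0.5], [0.9, 0.3], [-2.7, 0.5], [6.8, 1.2], [-0.4, -1.2], [-2.3, -0.9]]
27 [ 0.5973 -0.2168  0.0393 -0.2233] [[5.1, 0.4], [0.6, 0.1], [-3.1, 0.4], [6.5, 1.1], [-0.9, -1.3], [-2.6, -1.1], [-2.2, -0.2], [1.8, 0.4], [-0.3, 0.4], [-2.6, 2.7]]
29 [ 0.6006 -0.2171  0.0414 -0.2163] [[2.2, 0.7], [0.6, 0.3], [-2.0, 0.4], [4.0, 1.2], [-0.3, -1.3], [-1.7, -0.9]]
29 [ 0.6006 -0.2171  0.0416 -0.215 ] [[2.1, 0.7], [0.6, 0.3], [-2.2, 0.2], [3.7, 1.1], [-0.6, -1.5], [-1.7, -1.0], [-2.0, -1.5], [1.8, 0.5], [-0.3, 0.6], [-2.3, 1.8]]
31 [ 0.6039 -0.2171  0.0431 -0.2068] [[-0.7, 1.0], [0.8, 0.4], [-0.9, 0.2], [1.3, 1.5], [0.1, -1.4], [-0.6, -1.0]]
31 [ 0.6037 -0.2173  0.0435 -0.2062] [[-0.7, 1.0], [0.8, 0.4], [-1.0, 0.0], [1.2, 1.2], [-0.0, -1.7], [-0.6, -1.0], [-1.8, -2.7], [1.8, 0.6], [-0.4, 1.0], [-2.2, 0.9]]
d [ 1.55  0.54 -0.71] w [0.0192 0.0159 0.0472] rows>= 0.4
shift in target frame [ 1.59  0.45 -0.7 ] t 19.8167
d [ 1.75  0.31 11.28] w [0.0192 0.0159 0.0472] rows>= 2.8
shift in target frame [ 1.59  0.45 11.3 ] t 19.8167
[ 0.5116 -0.2837  0.1728]
```

```bash
python3 -m pendant '[[[0.8,0.25,0.5,0.01,0.008,0.024,60],[0.8,0.2,0.5,0.01,0.008,0.024,60],[0,0,2.5,0,0,0,60],[0,0,2.5,0,0,0,60],[0,0,0,0,0,0,60]]]'
python3 - <<'E'
from door import *
v=np.array([.6006,-.2171,.0416,-.215])
tgt(v,0)
o=bot.get_obs();W=cam("wrist",o);im=bot.camera("wrist");cv2.imwrite("pics/w10.png",im[:,:,::-1])
R=dR(v[3],np.radians(29))
for n in DP: print(n,[(np.round(m["uv"],1).tolist(),round(m["confidence"],2)) for m in bot.mark_of("wrist",n)][:2],proj(W,R@np.array(DP[n])+v[:3]).round(1))
m=bot.masks_of("wrist","door")
for a in m[:1]:
    px=a["pixels"]; print(a["confidence"],a["extent"])
    for r in range(60,400,30):
        c=np.where(px[r])[0]; g=im[r,c.min():c.max()+1].mean(1).astype(int) if len(c) else []
        print(r,(c.min(),c.max()) if len(c) else None, list(g[::3]))
print("pred top edge strip",proj(W,np.array([R@np.array(p)+v[:3] for p in [[-.005,-.154,.15],[.005,-.154,.15],[-.005,-.084,.15],[.005,-.084,.15],[-.005,-.014,.15],[.005,-.014,.15]]])).round(1).tolist())
E
```

```text
time: 20.23
ee_pos: [0.4895, -0.2776, 0.2175]
tcp_rot: [-150.6, 0.0, -102.5]
wrist_force: [-0.3, 0.3, -1.5]
opening: 0.0514
d [0.12 0.2  5.02] w [-0.0075 -0.0009 -0.003 ] rows>= 1.2
shift in target frame [0.12 0.16 5.02] t 20.2333
knuckle_low [([319.4, 275.7], 0.79), ([319.5, 131.1], 0.64)] [[318.7 278.9]]
knuckle_high [([318.3, 330.3], 0.59)] [[318.4 336.6]]
door_top [([322.6, 247.0], 0.9)] [[318.3 259.5]]
door_edge [([319.5, 132.9], 0.56)] [[318.5 139.3]]
0.77 [304.6, 130.2, 336.8, 364.5]
60 None []
90 None []
120 None []
150 (np.int64(313), np.int64(332)) [np.int64(162), np.int64(242), np.int64(244), np.int64(243), np.int64(243), np.int64(243), np.int64(243)]
180 (np.int64(313), np.int64(332)) [np.int64(239), np.int64(243), np.int64(244), np.int64(243), np.int64(244), np.int64(244), np.int64(244)]
210 (np.int64(313), np.int64(332)) [np.int64(234), np.int64(242), np.int64(243), np.int64(243), np.int64(243), np.int64(243), np.int64(243)]
240 (np.int64(313), np.int64(331)) [np.int64(234), np.int64(241), np.int64(242), np.int64(242), np.int64(242), np.int64(242), np.int64(166)]
270 (np.int64(310), np.int64(332)) [np.int64(143), np.int64(151), np.int64(213), np.int64(141), np.int64(140), np.int64(216), np.int64(217), np.int64(68)]
300 (np.int64(313), np.int64(329)) [np.int64(71), np.int64(241), np.int64(207), np.int64(141), np.int64(140), np.int64(140)]
330 (np.int64(307), np.int64(332)) [np.int64(51), np.int64(164), np.int64(152), np.int64(242), np.int64(242), np.int64(242), np.int64(241), np.int64(242), np.int64(74)]
360 (np.int64(313), np.int64(328)) [np.int64(113), np.int64(206), np.int64(230), np.int64(232), np.int64(201), np.int64(49)]
390 None []
pred top edge strip [[327.2, 143.5], [309.3, 143.5], [326.3, 259.5], [310.3, 259.5], [325.5, 353.7], [311.1, 353.6]]
```

```bash
python3 -m pendant '[[[0.2,0.15,1.5,-0.007,0,0,60],[0.2,0.13,1.5,0,0,0,60],[0,0,1.5,0,0,0,60],[0,0,1,0,0,0,60],[0,0,0,0,0,0,60]]]'
python3 - <<'E'
from door import *
v=np.array([.6006,-.2171,.0416,-.215])
tgt(v,-.025)
o=bot.get_obs();W=cam("wrist",o);im=bot.camera("wrist");cv2.imwrite("pics/w11.png",im[:,:,::-1])
m=bot.masks_of("wrist","door")
for a in m[:1]:
    px=a["pixels"]; print(a["confidence"],a["extent"])
    for r in range(60,470,40):
        c=np.where(px[r])[0]; print(r,(c.min(),c.max()) if len(c) else None)
E
```

```text
time: 20.95
ee_pos: [0.5153, -0.29, 0.176]
tcp_rot: [-150.3, -0.3, -102.6]
wrist_force: [-0.2, 0.5, 0.5]
opening: 0.051
d [-0.56  0.62  2.53] w [-0.0126 -0.0067 -0.001 ] rows>= 0.6
shift in target frame [-0.54  0.59  2.54] t 20.95
0.81 [311.6, 140.8, 349.9, 412.1]
60 None
100 None
140 (np.int64(320), np.int64(329))
180 (np.int64(318), np.int64(347))
220 (np.int64(319), np.int64(346))
260 (np.int64(317), np.int64(344))
300 (np.int64(313), np.int64(343))
340 (np.int64(319), np.int64(341))
380 (np.int64(313), np.int64(340))
420 None
460 None
```

```bash
python3 -m pendant '[[[0,0.55,-0.2,-0.012,-0.006,0,60],[0,0,0,0,0,0,60]]]'
python3 - <<'E'
from door import *
v=np.array([.6006,-.2171,.0416,-.215])
tgt(v,-.025)
im=bot.camera("wrist")
m=bot.masks_of("wrist","door")
for a in m[:1]:
    px=a["pixels"]; print(a["confidence"],a["extent"])
    for r in range(180,400,40):
        c=np.where(px[r])[0]; print(r,(c.min(),c.max()) if len(c) else None)
E
```

```text
time: 21.22
ee_pos: [0.5092, -0.2887, 0.1782]
tcp_rot: [-150.9, -0.0, -102.3]
wrist_force: [-0.8, -0.6, -0.7]
opening: 0.0512
d [-0.55  0.16  3.03] w [-0.0021 -0.0008 -0.0002] rows>= 0.8
shift in target frame [-0.54  0.15  3.03] t 21.2167
0.73 [305.6, 140.3, 340.8, 415.6]
180 (np.int64(312), np.int64(337))
220 (np.int64(311), np.int64(335))
260 (np.int64(311), np.int64(334))
300 (np.int64(306), np.int64(333))
340 (np.int64(312), np.int64(332))
380 (np.int64(304), np.int64(334))
```

```bash
python3 -m pendant '[[[0,0.22,0.2,-0.002,0,0,60],[0,0,1.2,0,0,0,60],[0,0,1.2,0,0,0,60],[0,0,0,0,0,0,60]]]'
python3 - <<'E'
from door import *
v=np.array([.6006,-.2171,.0416,-.215])
tgt(v,-.025)
im=bot.camera("wrist")
m=bot.masks_of("wrist","door")
for a in m[:1]:
    px=a["pixels"]; print(a["confidence"],a["extent"])
    for r in range(180,400,40):
        c=np.where(px[r])[0]; print(r,(c.min(),c.max()) if len(c) else None)
E
```

```text
time: 21.65
ee_pos: [0.5215, -0.2922, 0.1548]
tcp_rot: [-150.7, -0.2, -102.4]
wrist_force: [-0.6, 0.1, -0.8]
opening: 0.0509
d [-0.62  0.13  0.36] w [-0.005  -0.0032 -0.0002] rows>= 0.2
shift in target frame [-0.62  0.13  0.37] t 21.65
0.65 [303.1, 141.3, 344.9, 412.0]
180 (np.int64(311), np.int64(340))
220 (np.int64(310), np.int64(338))
260 (np.int64(311), np.int64(337))
300 (np.int64(311), np.int64(335))
340 (np.int64(312), np.int64(335))
380 (np.int64(311), np.int64(334))
```

```bash
python3 -m pendant '[[[0,0.22,0,-0.003,-0.002,0,60],[0,0,0,0,0,0,0],[0,0,0,0,0,0,0],[0,0,0,0,0,0,0],[0,0,0,0,0,0,0]]]' 60
python3 -m pendant '[[[0,0,0,0,0,0,0],[0,0,0,0,0,0,0],[0,0,0,0,0,0,0]]]' 60
python3 - <<'E'
from door import *
v=np.array([.6006,-.2171,.0416,-.215])
tgt(v,-.025)
E
```

```text
time: 22.17
ee_pos: [0.5196, -0.2918, 0.1561]
tcp_rot: [-150.8, -0.1, -102.3]
wrist_force: [2.0, 0.1, -2.8]
opening: 0.0087
time: 22.42
ee_pos: [0.5196, -0.2918, 0.156]
tcp_rot: [-150.8, -0.1, -102.3]
wrist_force: [2.2, -0.4, -0.8]
opening: 0.0086
d [-0.63  0.02  0.57] w [-0.0038 -0.0012  0.0003] rows>= 0.2
shift in target frame [-0.63  0.02  0.57] t 22.4167
```

```bash
python3 -m pendant '[[[0,0,-1,0,0,0,0],[0,0,-2,0,0,0,0],[0,0,-2.5,0,0,0,0],[0,0,-2.5,0,0,0,0],[0,0,-2.5,0,0,0,0]]]' 90
python3 -m pendant '[[[0,0,-2.5,0,0,0,0],[0,0,-2,0,0,0,0],[0,0,0,0,0,0,0]]]' 90
python3 - <<'E'
from door import *
o=bot.get_obs();print(o["q"],o["ee_pos"],o["tcp_rot"],o["wrist_force"],o["time"])
W=cam("wrist",o);im=bot.camera("wrist");cv2.imwrite("pics/w12.png",im[:,:,::-1])
for n in DP: print(n,[(np.round(m["uv"],1).tolist(),round(m["confidence"],2)) for m in bot.mark_of("wrist",n)][:2])
E
```

```text
time: 22.83
ee_pos: [0.4687, -0.2793, 0.2478]
tcp_rot: [-150.9, 0.1, -102.2]
wrist_force: [1.2, -0.9, -3.2]
opening: 0.0077
time: 23.08
ee_pos: [0.4438, -0.2739, 0.2955]
tcp_rot: [-150.6, -0.1, -102.2]
wrist_force: [-0.9, -0.2, -1.6]
opening: 0.0079
[ -38.4471  -24.7474  -14.1174   73.8311   12.4592 -113.2508] [ 0.4438 -0.2739  0.2955] [-150.6422   -0.06   -102.2329] [-0.9479 -0.2223 -1.6206] 23.0833
knuckle_low []
knuckle_high [([314.4, 409.0], 0.86)]
door_top [([316.7, 323.2], 0.69)]
door_edge [([315.4, 148.5], 0.92), ([253.3, 148.8], 0.63)]
```

```bash
cat >> door.py <<'E'
M=np.array([[0,-1,0],[-1,0,0],[0,0,-1.]])  # door->tool axes
TN=-M@np.array([0,-.084,.125])             # nominal door origin in tool
def toolcam():
    k=bot.get_calibration("wrist"); return k["intrinsics"],np.array(k["D"]),k["T_tool_cam"]
E
python3 - <<'E'
from door import *
C=toolcam();print(TN)
pts={"kh":[0,0,.11],"khtop":[0,0,.134],"top":[0,-.084,.15],"edge":[0,-.154,.07],"tc1":[0,-.154,.15],"tc2":[0,-.014,.15],"kl":[0,0,0]}
for n,p in pts.items(): print(n,proj(C,M@np.array(p)+TN).round(1))
# fit
ob=[([0,0,.11],(314.4,409.)),([0,-.084,.15],(316.7,323.2)),([0,-.154,.07],(315.4,148.5))]
f=lambda v:np.concatenate([proj(C,Rn.from_rotvec([0,v[2],0]).apply(M@np.array(p)+TN)+[v[0],0,v[1]])[0]-u for p,u in ob])
r=least_squares(f,[0,0,0]);print(r.x,r.fun)
bot.camera("wrist")
m=bot.masks_of("wrist","door")
im=cv2.imread("pics/w12.png").mean(2)
for a in m[:1]:
    px=a["pixels"]; print(a["confidence"],a["extent"])
    rr=np.where(px.sum(1)>0)[0]
    for r in list(range(rr.min(),rr.min()+4))+list(range(200,440,15)):
        c=np.where(px[r])[0]; print(r,(c.min(),c.max()) if len(c) else None)
print("col316",[(r,int(im[r,316])) for r in range(130,480,6)])
E
```

```text
[-0.084  0.     0.125]
kh [[314.8 412.4]]
khtop [[314.6 448.9]]
top [[314.2 330.6]]
edge [[315.1 145.3]]
tc1 [[314.  156.3]]
tc2 [[314.4 457.6]]
kl [[315.5 315.1]]
[-0.0009  0.0058 -0.0247] [ 0.4725 -0.0201 -2.3578 -0.008  -0.2777  0.0272]
0.72 [300.0, 140.6, 335.5, 411.5]
140 (np.int64(311), np.int64(322))
141 (np.int64(310), np.int64(323))
142 (np.int64(310), np.int64(323))
143 (np.int64(309), np.int64(324))
200 (np.int64(304), np.int64(330))
215 (np.int64(304), np.int64(329))
230 (np.int64(304), np.int64(329))
245 (np.int64(304), np.int64(330))
260 (np.int64(304), np.int64(329))
275 (np.int64(305), np.int64(329))
290 (np.int64(305), np.int64(328))
305 (np.int64(306), np.int64(326))
320 (np.int64(308), np.int64(325))
335 (np.int64(307), np.int64(325))
350 (np.int64(308), np.int64(325))
365 (np.int64(307), np.int64(326))
380 (np.int64(305), np.int64(327))
395 (np.int64(306), np.int64(327))
410 (np.int64(309), np.int64(322))
425 None
col316 [(130, 37), (136, 103), (142, 116), (148, 115), (154, 111), (160, 240), (166, 243), (172, 243), (178, 242), (184, 241), (190, 239), (196, 239), (202, 237), (208, 243), (214, 242), (220, 242), (226, 242), (232, 242), (238, 242), (244, 242), (250, 242), (256, 241), (262, 241), (268, 222), (274, 222), (280, 222), (286, 222), (292, 223), (298, 221), (304, 220), (310, 100), (316, 101), (322, 99), (328, 100), (334, 98), (340, 97), (346, 98), (352, 136), (358, 136), (364, 135), (370, 135), (376, 181), (382, 237), (388, 237), (394, 237), (400, 237), (406, 237), (412, 16), (418, 15), (424, 16), (430, 17), (436, 14), (442, 14), (448, 15), (454, 15), (460, 14), (466, 15), (472, 14), (478, 13)]
```

```bash
cat >> door.py <<'E'
PIN=np.array([.494,.1336])
def hinge(th,h,back=0.,off=(0,0),tn=None,quiet=False):
    "door open th deg, knuckles h m above seats, drawn back along the door; off world xy"
    tn=TN if tn is None else tn
    R=Rn.from_euler("z",ST[2]-np.radians(th)).as_matrix(); Rt=R@M.T
    o=np.r_[PIN+off,.04+h]+R@[0,-back,0]; P=o-Rt@tn
    d,w=delta(P,Rt); ob=bot.get_obs(); print("target",P,"world diff mm",((P-ob["ee_pos"])*1000).round(1),"shift in target frame",(Rt.T@(P-ob["ee_pos"])*100).round(2),"q",ob["q"].round(0),"t",ob["time"]); return P,Rt,d,w
E
python3 - <<'E'
from door import *
C=toolcam();print("bottom corner",proj(C,M@np.array([0,-.154,-.01])+TN),"depths")
P,Rt,d,w=hinge(70,.10,.07);print(w/9)
E
```

```text
bottom corner [[315.5078 140.529 ]] depths
d [-31.05  14.9   -5.44] w [-0.4705  0.2255  0.8631] rows>= 8.5
target [0.3571 0.0632 0.265 ] world diff mm [-87.7 336.7 -23.7] shift in target frame [-7.6  33.95  2.37] q [ -38.  -24.  -15.   74.   12. -113.] t 23.4333
[-0.0523  0.0251  0.0959]
```

```bash
python3 -m pendant '[[[0,0,-0.3,-0.0523,0.0251,0.0959,0],[0,0,-0.3,-0.0523,0.0251,0.0959,0],[0,0,-0.3,-0.0523,0.0251,0.0959,0],[0,0,0,-0.0523,0.0251,0.0959,0],[0,0,0,-0.0523,0.0251,0.0959,0]]]' 90
python3 -m pendant '[[[0,0,0,-0.0523,0.0251,0.0959,0],[0,0,0,-0.0523,0.0251,0.0959,0],[0,0,0,-0.0523,0.0251,0.0959,0],[0,0,0,-0.0523,0.0251,0.0959,0],[0,0,0,0,0,0,0]]]'
python3 -c "
from door import *
P,Rt,d,w=hinge(70,.10,.07);print(d/10)"
```

```text
time: 23.85
ee_pos: [0.4393, -0.2716, 0.2922]
tcp_rot: [-168.0, 3.1, -131.4]
wrist_force: [0.7, 0.4, -3.4]
opening: 0.008
time: 24.27
ee_pos: [0.4427, -0.2708, 0.2866]
tcp_rot: [178.4, -1.2, -155.0]
wrist_force: [-0.3, -0.9, -4.1]
opening: 0.0084
d [-6.39 33.82  2.98] w [ 0.0286 -0.0195 -0.0392] rows>= 8.4
target [0.3571 0.0632 0.265 ] world diff mm [-85.6 334.  -21.6] shift in target frame [-7.66 33.61  2.16] q [-31.   4.  16. 103.  -0. -56.] t 24.2667
[-0.6388  3.3817  0.2985]
```

```bash
for i in 1 2; do python3 -m pendant '[[[-0.7,3.38,0.2,0.003,-0.002,-0.004,0],[-0.7,3.38,0.2,0.003,-0.002,-0.004,0],[-0.7,3.38,0.2,0.003,-0.002,-0.004,0],[-0.7,3.38,0.2,0.003,-0.002,-0.004,0],[-0.7,3.38,0.2,0.003,-0.002,-0.004,0]]]'; done
python3 -m pendant '[[[0,0,0,0,0,0,0]]]'
python3 -c "
from door import *
P,Rt,d,w=hinge(70,.05,.06)
for c in ('top','side'):
    bot.camera(c)
    for n in ('knuckle_high','knuckle_low','pin_high','pin_low'): print(c,n,[(np.round(m['uv'],1).tolist(),round(m['confidence'],2)) for m in bot.mark_of(c,n)][:3])
"
```

```text
time: 24.68
ee_pos: [0.4032, -0.1034, 0.271]
tcp_rot: [179.2, -0.6, -153.4]
wrist_force: [0.6, 1.1, -3.3]
opening: 0.008
time: 25.1
ee_pos: [0.3533, 0.07, 0.2586]
tcp_rot: [-179.7, 0.6, -151.4]
wrist_force: [0.8, 0.4, -3.3]
opening: 0.0083
time: 25.18
ee_pos: [0.3516, 0.0746, 0.258]
tcp_rot: [-179.8, 0.8, -150.9]
wrist_force: [0.6, -0.8, -2.8]
opening: 0.0081
d [-0.86 -1.28  4.31] w [-0.0037  0.0137  0.0326] rows>= 1.1
target [0.3659 0.0677 0.215 ] world diff mm [ 14.3  -6.8 -43. ] shift in target frame [-0.96 -1.26  4.3 ] q [ 12. -21. -10. 100.   0. -17.] t 25.1833
top knuckle_high [([279.0, 291.3], 0.54)]
top knuckle_low [([284.8, 293.6], 0.63)]
top pin_high [([275.6, 265.5], 0.55)]
top pin_low [([281.2, 267.5], 0.61), ([304.1, 206.3], 0.44), ([283.2, 290.8], 0.28)]
side knuckle_high [([360.6, 235.0], 0.73), ([228.2, 370.7], 0.52), ([232.8, 330.3], 0.24)]
side knuckle_low [([357.4, 270.5], 0.71)]
side pin_high [([330.7, 260.1], 0.76), ([277.0, 339.2], 0.74), ([319.7, 356.2], 0.39)]
side pin_low [([331.2, 293.6], 0.66)]
```

```bash
cat > chk.py <<'E'
from door import *
import sys
T=cam("top");S=cam("side")
def marks(c):
    bot.camera(c); return {n:[np.array(m["uv"]) for m in bot.mark_of(c,n)] for n in ("knuckle_high","knuckle_low","pin_high","pin_low")}
def run(t=None,s=None):
    o=bot.get_obs();Rt=RPY(o["tcp_rot"]);Rd=Rt@M;org=o["ee_pos"]+Rt@TN
    t=t or marks("top"); s=s or marks("side")
    pred={"knuckle_high":org+Rd@[0,0,.11],"knuckle_low":org,"pin_high":np.r_[PIN,.15],"pin_low":np.r_[PIN,.04]}
    for n in pred:
        near=lambda C,L:min(L,key=lambda u:np.linalg.norm(u-proj(C,pred[n])[0])) if L else None
        a,b=near(T,t[n]),near(S,s[n]); l=[(C,u) for C,u in((T,a),(S,b)) if u is not None and np.linalg.norm(u-proj(C,pred[n])[0])<15]
        print(n,"pred",pred[n],"tri",tri(l) if len(l)==2 else None,"pix err",[(u-proj(C,pred[n])[0]).round(1).tolist() for C,u in l])
if __name__=="__main__": run()
E
python3 - <<'E'
from chk import *
a=np.array
run({"knuckle_high":[a([279,291.3])],"knuckle_low":[a([284.8,293.6])],"pin_high":[a([275.6,265.5])],"pin_low":[a([281.2,267.5])]},
{"knuckle_high":[a([360.6,235.])],"knuckle_low":[a([357.4,270.5])],"pin_high":[a([330.7,260.1])],"pin_low":[a([331.2,293.6])]})
E
```

```text
knuckle_high pred [0.4277 0.1093 0.2444] tri [0.43   0.1193 0.2543] pix err [[-5.8, -4.4], [1.3, -0.9]]
knuckle_low pred [0.429  0.1094 0.1344] tri [0.4286 0.1147 0.133 ] pix err [[-2.0, 0.2], [-0.7, 1.7]]
pin_high pred [0.494  0.1336 0.15  ] tri [0.4972 0.1359 0.1634] pix err [[-1.6, -2.3], [-0.5, -3.6]]
pin_low pred [0.494  0.1336 0.04  ] tri [0.4967 0.1299 0.0378] pix err [[1.5, -0.9], [-0.5, -0.6]]
```

```bash
python3 -m pendant '[[[-0.45,-0.64,1.5,-0.002,0.007,0.016,0],[-0.45,-0.64,1.5,-0.002,0.007,0.016,0],[0,0,1.0,0,0,0,0],[0,0,0,0,0,0,0]]]'
python3 - <<'E'
from door import *
P,Rt,d,w=hinge(70,.05,.06)
P,Rt,d,w=hinge(70,.05,.0)
o={"ee_pos":np.array([0.5766,0.0521,0.2313]),"tcp_rot":np.array([179.6361,.3344,8.8212])}
print("w2 pin_high pred",proj(cam("wrist",o),np.r_[PIN,.15]),proj(cam("wrist",o),np.r_[PIN,.172]),"obs 194.5,330")
E
python3 chk.py
```

```text
time: 26.02
ee_pos: [0.3695, 0.0602, 0.2166]
tcp_rot: [-180.0, -0.2, -153.7]
wrist_force: [-0.2, 0.1, -2.5]
opening: 0.0081
d [-0.02  0.84  0.16] w [-0.0007 -0.0029 -0.0158] rows>= 0.2
target [0.3659 0.0677 0.215 ] world diff mm [-3.5  7.6 -1.6] shift in target frame [-0.03  0.83  0.16] q [  9. -19. -13.  96.  -0. -17.] t 26.0167
d [-6.02  0.93  0.15] w [-0.0007 -0.0029 -0.0158] rows>= 1.5
target [0.4193 0.0952 0.215 ] world diff mm [49.8 35.  -1.6] shift in target frame [-6.03  0.83  0.16] q [  9. -19. -13.  96.  -0. -17.] t 26.0167
w2 pin_high pred [[194.8703 329.3716]] [[184.3202 347.2142]] obs 194.5,330
knuckle_high pred [0.4448 0.0974 0.2014] tri [0.4466 0.1023 0.2061] pix err [[-3.0, -3.2], [1.2, -0.4]]
knuckle_low pred [0.4445 0.0972 0.0914] tri [0.4494 0.0947 0.0844] pix err [[1.1, -1.8], [-1.6, 0.9]]
pin_high pred [0.494  0.1336 0.15  ] tri [0.4935 0.1342 0.1445] pix err [[-0.3, -0.4], [0.8, 1.8]]
pin_low pred [0.494  0.1336 0.04  ] tri [0.4907 0.141  0.0467] pix err [[-2.7, 1.4], [-0.3, 0.3]]
```

```bash
python3 -m pendant '[[[0,0.42,0,0,-0.003,-0.008,0],[0,0.42,0,0,0,-0.008,0],[-1.5,0,0,0,0,0,0],[-1.5,0,0,0,0,0,0],[0,0,0,0,0,0,0]]]'
python3 -c "
from door import *
hinge(70,.05,.0)"
```

```text
time: 26.93
ee_pos: [0.3927, 0.084, 0.2205]
tcp_rot: [-179.9, 0.4, -152.5]
wrist_force: [0.8, -0.0, -3.4]
opening: 0.0078
d [-2.87 -0.24  0.57] w [-0.0023  0.0064  0.0043] rows>= 0.7
target [0.4193 0.0952 0.215 ] world diff mm [26.6 11.2 -5.5] shift in target frame [-2.88 -0.23  0.55] q [ 12. -16. -10.  95.  -0. -15.] t 26.9333
```

```bash
python3 -m pendant '[[[-1.2,-0.12,0.3,-0.002,0.006,0.004,0],[-1,-0.1,0.2,0,0,0,0],[0,0,0,0,0,0,0]]]'
python3 -c "
from door import *
P,Rt,d,w=hinge(70,.05,.0)"
python3 chk.py
```

```text
time: 27.18
ee_pos: [0.4133, 0.0935, 0.2157]
tcp_rot: [-180.0, 0.0, -152.6]
wrist_force: [0.1, -0.4, -3.9]
opening: 0.0078
d [-0.61 -0.13  0.07] w [-0.0002  0.0003  0.0028] rows>= 0.2
target [0.4193 0.0952 0.215 ] world diff mm [ 6.   1.6 -0.7] shift in target frame [-0.61 -0.13  0.07] q [ 13. -13.  -8.  94.  -0. -15.] t 27.1833
knuckle_high pred [0.4879 0.1322 0.2007] tri [0.4853 0.139  0.1999] pix err [[-2.9, 0.9], [0.2, 2.1]]
knuckle_low pred [0.488  0.1322 0.0907] tri [0.4852 0.1273 0.0799] pix err [[2.0, 1.1], [1.7, 2.1]]
pin_high pred [0.494  0.1336 0.15  ] tri [0.499  0.1371 0.1496] pix err [[-1.7, -3.0], [-1.2, 0.5]]
pin_low pred [0.494  0.1336 0.04  ] tri [0.4944 0.1353 0.0476] pix err [[-1.3, -1.7], [1.2, -1.6]]
```

```bash
python3 -m pendant '[[[-0.55,-0.12,0,0,0,0.003,0],[0,0,0.8,0,0,0,0],[0,0,0.8,0,0,0,0],[0,0,0,0,0,0,0]]]'
python3 -c "
from door import *
P,Rt,d,w=hinge(70,.022,.0)"
```

```text
time: 28.02
ee_pos: [0.4187, 0.0943, 0.1992]
tcp_rot: [-180.0, 0.1, -152.9]
wrist_force: [0.9, 0.8, -3.4]
opening: 0.008
d [-0.09  0.05  1.22] w [-0.0007  0.002  -0.0019] rows>= 0.3
target [0.4193 0.0952 0.187 ] world diff mm [  0.6   0.8 -12.2] shift in target frame [-0.09  0.05  1.22] q [ 13. -12. -10.  92.  -0. -14.] t 28.0167
```

```bash
python3 -m pendant '[[[-0.08,0.05,0.6,0,0.002,-0.002,0],[0,0,0.5,0,0,0,0],[0,0,0,0,0,0,0]]]'
python3 -m pendant '[[[0,0,0.4,0,0,0,0],[0,0,0,0,0,0,0]]]'
python3 -m pendant '[[[0,0,0.3,0,0,0,0],[0,0,0,0,0,0,0]]]'
python3 -c "
from door import *
P,Rt,d,w=hinge(70,.0,.0)"
```

```text
time: 28.27
ee_pos: [0.4189, 0.0951, 0.1861]
tcp_rot: [-180.0, -0.1, -152.8]
wrist_force: [0.1, -0.4, -2.7]
opening: 0.0081
time: 28.43
ee_pos: [0.4192, 0.0955, 0.1815]
tcp_rot: [180.0, -0.0, -152.7]
wrist_force: [1.8, 1.3, -4.2]
opening: 0.0082
time: 28.6
ee_pos: [0.4195, 0.0956, 0.1785]
tcp_rot: [-180.0, 0.0, -152.7]
wrist_force: [1.7, 1.3, -3.9]
opening: 0.0079
d [ 0.03 -0.03  1.35] w [-0.      0.0003  0.0007] rows>= 0.3
target [0.4193 0.0952 0.165 ] world diff mm [ -0.2  -0.4 -13.5] shift in target frame [ 0.03 -0.03  1.35] q [ 13. -12. -12.  90.   0. -14.] t 28.6
```

```bash
python3 -m pendant '[[[0,0,0.4,0,0,0,0],[0,0,0,0,0,0,0]]]'
python3 -m pendant '[[[0,0,0.4,0,0,0,0],[0,0,0,0,0,0,0]]]'
python3 -m pendant '[[[0,0,0.3,0,0,0,0],[0,0,0,0,0,0,0]]]'
python3 -c "
from door import *
P,Rt,d,w=hinge(70,.0,.0)"
```

```text
time: 28.77
ee_pos: [0.4195, 0.0956, 0.1743]
tcp_rot: [-180.0, 0.0, -152.7]
wrist_force: [0.4, 0.4, -5.0]
opening: 0.0079
time: 28.93
ee_pos: [0.4195, 0.0956, 0.17]
tcp_rot: [-180.0, 0.0, -152.7]
wrist_force: [1.7, 0.9, -4.5]
opening: 0.0077
time: 29.1
ee_pos: [0.4195, 0.0953, 0.1685]
tcp_rot: [-179.9, 0.1, -152.8]
wrist_force: [1.1, -0.1, -1.6]
opening: 0.0076
d [ 0.02 -0.    0.34] w [-0.0012  0.0019  0.0005] rows>= 0.1
target [0.4193 0.0952 0.165 ] world diff mm [-0.1 -0.1 -3.5] shift in target frame [ 0.02 -0.    0.35] q [ 13. -12. -13.  89.  -0. -14.] t 29.1
```

```bash
python3 -m pendant '[[[0,0,0.3,0,0,0,0],[0,0,0,0,0,0,0]]]'
python3 -m pendant '[[[0,0,0.3,0,0,0,0],[0,0,0,0,0,0,0]]]'
python3 chk.py
```

```text
time: 29.27
ee_pos: [0.4197, 0.0951, 0.1685]
tcp_rot: [-179.9, 0.3, -152.8]
wrist_force: [0.7, 0.2, -2.7]
opening: 0.0075
time: 29.43
ee_pos: [0.4198, 0.0948, 0.1684]
tcp_rot: [-179.8, 0.5, -152.8]
wrist_force: [-0.1, 0.5, -2.4]
opening: 0.008
knuckle_high pred [0.4946 0.1333 0.1541] tri [0.4972 0.1373 0.1632] pix err [[-2.4, -2.5], [-0.1, -1.9]]
knuckle_low pred [0.4956 0.1333 0.0441] tri [0.496  0.1343 0.0423] pix err [[0.0, 0.8], [-1.2, 0.6]]
pin_high pred [0.494  0.1336 0.15  ] tri [0.4951 0.1363 0.163 ] pix err [[-1.8, -1.6], [0.3, -3.2]]
pin_low pred [0.494  0.1336 0.04  ] tri [0.4897 0.1358 0.0421] pix err [[-1.0, 1.1], [1.6, 0.4]]
```

```bash
python3 -m pendant '[[[0,0,0,0,0,0,35],[0,0,0,0,0,0,35],[0,0,0,0,0,0,35],[0,0,0,0,0,0,35],[0,0,-1,0,0,0,35]]]'
python3 -m pendant '[[[0,0,-2,0,0,0,35],[0,0,-3,0,0,0,35],[0,0,-1,0,0,0,35],[0,0,0,0,0,0,35]]]'
python3 - <<'E'
from door import *
o=bot.get_obs();W=cam("wrist",o);im=bot.camera("wrist");print(o["ee_pos"],o["tcp_rot"],o["time"])
m=bot.masks_of("wrist","door")
for a in m[:1]:
    px=a["pixels"]; print(a["confidence"],a["extent"])
    for r in range(140,420,40):
        c=np.where(px[r])[0]; print(r,(c.min(),c.max()) if len(c) else None)
R=Rn.from_euler("z",ST[2]-np.radians(70)).as_matrix()
for h in(0,.01,.022): print(h,proj(W,np.array([R@np.array(p)+np.r_[PIN,.04+h] for p in [[-.005,-.154,.15],[.005,-.154,.15],[-.005,-.084,.15],[.005,-.084,.15],[0,0,.134]]])).round(1).tolist())
for n in("door_top","door_edge","knuckle_high"): print(n,[(np.round(q['uv'],1).tolist(),round(q['confidence'],2)) for q in bot.mark_of("wrist",n)][:2])
E
```

```text
time: 30.35
ee_pos: [0.4189, 0.0945, 0.1753]
tcp_rot: [-179.8, 0.2, -152.8]
wrist_force: [0.7, -0.9, -1.2]
opening: 0.0297
time: 30.68
ee_pos: [0.4182, 0.0945, 0.2397]
tcp_rot: [-179.8, 0.2, -152.8]
wrist_force: [0.6, -0.4, -0.8]
opening: 0.0302
[0.4182 0.0945 0.2397] [-179.8209    0.1636 -152.7783] 30.6833
0.9 [304.3, 143.9, 330.6, 374.1]
140 None
180 (np.int64(306), np.int64(322))
220 (np.int64(306), np.int64(322))
260 (np.int64(307), np.int64(322))
300 (np.int64(308), np.int64(322))
340 (np.int64(305), np.int64(328))
380 None
0 [[324.2, 149.7], [306.4, 149.7], [323.3, 265.0], [307.3, 265.0], [315.5, 359.9]]
0.01 [[324.6, 150.9], [305.8, 150.9], [323.6, 271.6], [306.8, 271.5], [315.4, 369.1]]
0.022 [[325.0, 152.5], [304.9, 152.5], [323.9, 280.3], [306.2, 280.3], [315.3, 381.2]]
door_top [([314.5, 257.5], 0.81)]
door_edge [([314.5, 145.0], 0.81)]
knuckle_high [([317.4, 339.3], 0.61)]
```

```bash
python3 -m pendant '[[[-2,0,1,0,0,0,0],[-2,0,1,0,0,0,0],[0,0,1,0,0,0,0],[0,0,0.7,0,0,0,0],[0,0,0.5,0,0,0,0]]]'
python3 -m pendant '[[[0,0,0.4,0,0,0,0],[0,0,0.3,0,0,0,0]]]'
python3 -m pendant '[[[0,0,0.3,0,0,0,0],[0,0,0.3,0,0,0,0]]]'
```

```text
time: 31.35
ee_pos: [0.4522, 0.1125, 0.1894]
tcp_rot: [-179.9, -0.3, -152.8]
wrist_force: [-0.3, 0.3, -0.0]
opening: 0.0
time: 31.52
ee_pos: [0.4524, 0.1121, 0.1887]
tcp_rot: [-179.8, 0.2, -152.8]
wrist_force: [-5.9, -1.1, 24.8]
opening: 0.0001
time: 31.68
ee_pos: [0.4524, 0.112, 0.1887]
tcp_rot: [-179.7, 0.7, -152.8]
wrist_force: [-5.1, 0.3, 20.8]
opening: 0.0001
```

```bash
python3 -m pendant '[[[0,0,-2,0,0,0,0],[0,0,-2,0,0,0,0],[2.2,1.8,0,0,-0.006,0,0],[2.2,1.8,0,0,-0.006,0,0],[2.2,1.8,0,0,0,0,0]]]'
cat > arc.py <<'E'
from door import *
import sys
o=bot.get_obs();Rt=RPY(o["tcp_rot"])
Rs=Rn.from_euler("z",ST[2]).as_matrix().T; q=Rs@(o["ee_pos"]-np.r_[PIN,0])
print("rel hinge (station axes) mm",(q*1000).round(1),"F",o["wrist_force"].round(1),"rot",o["tcp_rot"].round(1),"t",o["time"])
p=o["ee_pos"]
for a in sys.argv[2:]:
    R=Rn.from_euler("z",ST[2]-np.radians(float(a))).as_matrix(); P=R@[-.021,-.11,0]+np.r_[PIN,0]; P[2]=float(sys.argv[1])
    print(a,(Rt.T@(P-p)*100).round(2)); p=P
E
python3 arc.py .15 85 70 60 50 40 30 20 10 0 -3
```

```text
time: 32.1
ee_pos: [0.3666, 0.128, 0.2281]
tcp_rot: [-179.7, 1.5, -153.0]
wrist_force: [-1.1, 0.5, 0.7]
opening: 0.0004
rel hinge (station axes) mm [-127.1   10.4  228.1] F [-1.1  0.5  0.7] rot [-179.7    1.5 -153. ] t 32.1
85 [-1.31 -0.4   7.85]
70 [ 0.91 -2.78 -0.01]
60 [ 0.19 -1.94  0.01]
50 [-0.15 -1.95  0.02]
40 [-0.49 -1.89  0.02]
30 [-0.81 -1.78  0.03]
20 [-1.1  -1.61  0.04]
10 [-1.37 -1.39  0.04]
0 [-1.59 -1.13  0.05]
-3 [-0.51 -0.28  0.01]
```

```bash
python3 -m pendant '[[[-0.6,0,0,0,0.026,0,0],[-0.6,-0.2,1.9,0,0,0,0],[0,-0.2,2.2,0,0,0,0],[0,0,2.2,0,0,0,0],[0,0,1,0,0,0,0]]]'
python3 arc.py .15 70 60 50 40 30 20 10 0 -3
```

```text
time: 32.52
ee_pos: [0.3729, 0.1291, 0.1574]
tcp_rot: [-179.6, 0.5, -152.9]
wrist_force: [-1.0, -0.6, -0.7]
opening: -0.0001
rel hinge (station axes) mm [-120.7   10.7  157.4] F [-1.  -0.6 -0.7] rot [-179.6    0.5 -152.9] t 32.5167
70 [ 0.03 -3.03  0.76]
60 [ 0.19 -1.94  0.01]
50 [-0.15 -1.95  0.01]
40 [-0.48 -1.89  0.02]
30 [-0.8  -1.78  0.02]
20 [-1.1  -1.61  0.02]
10 [-1.36 -1.4   0.02]
0 [-1.59 -1.14  0.02]
-3 [-0.51 -0.29  0.01]
```

```bash
python3 -m pendant '[[[0,-1.5,0.3,0,0.008,0,0],[0,-1.5,0.3,0,0,0,0],[0.1,-1,0,0,0,0,0],[0.1,-1,0,0,0,0,0],[0,-1,0,0,0,0,0]]]'
python3 arc.py .15 50 40 30 20 10 0 -3
```

```text
time: 32.93
ee_pos: [0.3951, 0.0725, 0.1489]
tcp_rot: [-179.7, -0.2, -152.8]
wrist_force: [0.4, 0.2, 0.2]
opening: 0.0001
rel hinge (station axes) mm [-105.8  -48.2  148.9] F [0.4 0.2 0.2] rot [-179.7   -0.2 -152.8] t 32.9333
50 [-0.53 -0.88 -0.1 ]
40 [-0.48 -1.89  0.01]
30 [-0.8  -1.78  0.01]
20 [-1.1  -1.62  0.01]
10 [-1.36 -1.4   0.  ]
0 [-1.58 -1.14  0.  ]
-3 [-0.51 -0.29  0.  ]
```

```bash
python3 -m pendant '[[[-0.5,-0.9,0,0,0,0,0],[-0.25,-0.95,0,0,0,0,0],[-0.25,-0.95,0,0,0,0,0],[-0.4,-0.9,0,0,0,0,0],[-0.4,-0.9,0,0,0,0,0]]]'
python3 arc.py .15 30 20 10 0 -3
python3 - <<'E'
from door import *
W=cam("wrist");bot.camera("wrist")
for n in("door_top","door_edge"): print(n,[(np.round(q['uv'],1).tolist(),round(q['confidence'],2)) for q in bot.mark_of("wrist",n)][:2])
R=lambda a:Rn.from_euler("z",ST[2]-np.radians(a)).as_matrix()
for a in (70,50,40,30): print(a,proj(W,np.array([R(a)@np.array(DP[n])+np.r_[PIN,.04] for n in("door_top","door_edge")])).round(0).tolist())
E
```

```text
time: 33.35
ee_pos: [0.4342, 0.0366, 0.1501]
tcp_rot: [-179.7, -0.1, -152.8]
wrist_force: [-0.8, -0.8, -1.1]
opening: -0.0002
rel hinge (station axes) mm [-71.5 -88.7 150.1] F [-0.8 -0.8 -1.1] rot [-179.7   -0.1 -152.8] t 33.35
30 [0.02 0.43 0.01]
20 [-1.1  -1.61  0.01]
10 [-1.36 -1.4   0.01]
0 [-1.58 -1.14  0.  ]
-3 [-0.51 -0.29  0.  ]
door_top []
door_edge [([245.8, 239.7], 0.7)]
70 [[468.0, 388.0], [423.0, 175.0]]
50 [[392.0, 398.0], [326.0, 191.0]]
40 [[356.0, 410.0], [283.0, 211.0]]
30 [[326.0, 427.0], [246.0, 237.0]]
```

```bash
python3 -m pendant '[[[-0.55,-0.6,0,0,0,0,0],[-0.55,-0.6,0,0,0,0,0],[-0.65,-0.65,0,0,0,0,0],[-0.65,-0.6,0,0,0,0,0],[-0.5,-0.4,0,0,0,0,0]]]'
python3 arc.py .15 10 0 -3
```

```text
time: 33.92
ee_pos: [0.4754, 0.0245, 0.15]
tcp_rot: [-179.7, -0.1, -152.8]
wrist_force: [-0.1, 0.7, 0.4]
opening: 0.0002
rel hinge (station axes) mm [ -32.2 -105.9  150. ] F [-0.1  0.7  0.4] rot [-179.7   -0.1 -152.8] t 33.9167
10 [ 0.67  0.38 -0.  ]
0 [-1.58 -1.14  0.  ]
-3 [-0.51 -0.29  0.  ]
```

```bash
python3 -m pendant '[[[-0.4,-0.15,0,0,0,0,0],[-0.3,-0.1,0,0,0,0,0],[0,0,0,0,0,0,0]]]'
python3 arc.py .15 0 -3
python3 -m pendant '[[[-0.3,-0.1,0,0,0,0,0],[-0.2,-0.07,0,0,0,0,0],[0,0,0,0,0,0,0]]]'
python3 arc.py .15 0 -3
```

```text
time: 34.17
ee_pos: [0.4851, 0.0252, 0.1494]
tcp_rot: [-179.7, -0.2, -152.8]
wrist_force: [-0.1, 1.2, 0.4]
opening: -0.0
rel hinge (station axes) mm [ -22.4 -106.4  149.4] F [-0.1  1.2  0.4] rot [-179.7   -0.2 -152.8] t 34.1667
0 [-0.01 -0.39 -0.06]
-3 [-0.51 -0.29 -0.  ]
time: 34.42
ee_pos: [0.4906, 0.0263, 0.1492]
tcp_rot: [-179.7, -0.2, -152.8]
wrist_force: [1.0, -0.9, 0.9]
opening: -0.0001
rel hinge (station axes) mm [ -16.9 -106.   149.2] F [ 1.  -0.9  0.9] rot [-179.7   -0.2 -152.8] t 34.4167
0 [ 0.52 -0.24 -0.07]
-3 [-0.51 -0.29 -0.  ]
```

```bash
python3 -m pendant '[[[-0.25,-0.08,0,0,0,0,0],[-0.2,-0.07,0,0,0,0,0]]]'
python3 -m pendant '[[[-0.2,-0.07,0,0,0,0,0],[0,0,0,0,0,0,0]]]'
python3 -m pendant '[[[-0.2,-0.07,0,0,0,0,0],[0,0,0,0,0,0,0]]]'
python3 arc.py .15 0 -3
python3 - <<'E'
from door import *
W=cam("wrist");T=cam("top");S=cam("side");bot.camera("wrist");bot.camera("top");bot.camera("side")
R=lambda a:Rn.from_euler("z",ST[2]-np.radians(a)).as_matrix()
for c,C in(("wrist",W),("top",T),("side",S)):
  for n in("door_top","door_edge"):
    print(c,n,[(np.round(q['uv'],1).tolist(),round(q['confidence'],2)) for q in bot.mark_of(c,n)][:2],[(a,proj(C,R(a)@np.array(DP[n])+np.r_[PIN,.04])[0].round(0).tolist()) for a in (8,4,0)])
E
```

```text
time: 34.58
ee_pos: [0.4927, 0.0267, 0.1492]
tcp_rot: [-179.8, -0.5, -152.8]
wrist_force: [-18.3, -3.8, 8.7]
opening: -0.0001
time: 34.75
ee_pos: [0.4916, 0.0265, 0.1493]
tcp_rot: [-179.9, -0.9, -152.8]
wrist_force: [0.9, 0.4, 0.8]
opening: -0.0004
time: 34.92
ee_pos: [0.4918, 0.0266, 0.1494]
tcp_rot: [-180.0, -1.1, -152.8]
wrist_force: [-1.3, -0.4, 0.7]
opening: -0.0
rel hinge (station axes) mm [ -15.6 -105.9  149.4] F [-1.3 -0.4  0.7] rot [-180.    -1.1 -152.8] t 34.9167
0 [ 0.65 -0.2  -0.05]
-3 [-0.51 -0.29 -0.01]
wrist door_top [([495.7, 394.9], 0.31)] [(8, [367.0, 383.0]), (4, [359.0, 394.0]), (0, [353.0, 406.0])]
wrist door_edge [([233.5, 268.3], 0.92)] [(8, [243.0, 237.0]), (4, [236.0, 253.0]), (0, [230.0, 268.0])]
top door_top [([302.5, 198.9], 0.28)] [(8, [310.0, 268.0]), (4, [310.0, 266.0]), (0, [310.0, 264.0])]
top door_edge [([462.5, 198.0], 0.7)] [(8, [337.0, 269.0]), (4, [337.0, 265.0]), (0, [337.0, 261.0])]
side door_top [([340.4, 233.5], 0.68), ([329.2, 293.5], 0.41)] [(8, [344.0, 233.0]), (4, [342.0, 232.0]), (0, [340.0, 232.0])]
side door_edge [([345.0, 240.2], 0.94), ([344.8, 250.9], 0.7)] [(8, [354.0, 241.0]), (4, [350.0, 240.0]), (0, [346.0, 239.0])]
```

```bash
python3 -m pendant '[[[0.3,0.1,0,0,0,0,0],[1,0.35,0,0,0,0,0],[2,0.7,0,0,0,0,0],[2.5,0.8,-1,0,0.015,0,0],[1,0.3,-3,0,0,0,0]]]'
python3 -m pendant '[[[0,0,-3,0,0,0,0],[0,0,-3,0,0,0,0],[0,0,0,0,0,0,0]]]'
python3 - <<'E'
from chk import *
W=cam("wrist");bot.camera("wrist");bot.camera("side");bot.camera("top")
R=lambda a:Rn.from_euler("z",ST[2]-np.radians(a)).as_matrix()
for c,C in(("wrist",W),("top",T),("side",S)):
  for n in("door_top","door_edge","knuckle_low","knuckle_high","slug"):
    X=[(a,proj(C,R(a)@np.array(DP[n])+np.r_[PIN,.04])[0].round(0).tolist()) for a in (8,0)] if n in DP else proj(C,c2w([-.025,0,0])).round(0).tolist()
    print(c,n,[(np.round(q['uv'],1).tolist(),round(q['confidence'],2)) for q in bot.mark_of(c,n)][:2],X)
print(bot.get_obs()["time"])
E
```

```text
time: 35.78
ee_pos: [0.4184, 0.016, 0.1854]
tcp_rot: [179.9, -2.2, -152.7]
wrist_force: [0.5, 0.1, 0.7]
opening: -0.0003
time: 36.03
ee_pos: [0.417, 0.0166, 0.2523]
tcp_rot: [-180.0, -1.9, -152.7]
wrist_force: [1.2, -0.3, 1.2]
opening: -0.0002
wrist door_top [([300.7, 371.8], 0.61)] [(8, [308.0, 365.0]), (0, [301.0, 378.0])]
wrist door_edge [([235.9, 296.4], 0.6)] [(8, [244.0, 280.0]), (0, [236.0, 299.0])]
wrist knuckle_low [([378.1, 313.4], 0.96)] [(8, [373.0, 312.0]), (0, [373.0, 312.0])]
wrist knuckle_high [] [(8, [393.0, 374.0]), (0, [393.0, 374.0])]
wrist slug [([600.6, 327.1], 0.82)] [[267.0, 402.0]]
top door_top [([307.6, 258.2], 0.77), ([332.6, 259.8], 0.2)] [(8, [310.0, 268.0]), (0, [310.0, 264.0])]
top door_edge [([336.8, 261.9], 0.7)] [(8, [337.0, 269.0]), (0, [337.0, 261.0])]
top knuckle_low [([281.3, 267.6], 0.64)] [(8, [280.0, 268.0]), (0, [280.0, 268.0])]
top knuckle_high [([274.7, 267.7], 0.65)] [(8, [277.0, 268.0]), (0, [277.0, 268.0])]
top slug [([174.1, 304.5], 0.75), ([304.6, 204.4], 0.39)] [[302.0, 206.0]]
side door_top [([343.9, 233.0], 0.68)] [(8, [344.0, 233.0]), (0, [340.0, 232.0])]
side door_edge [([346.1, 240.5], 0.91)] [(8, [354.0, 241.0]), (0, [346.0, 239.0])]
side knuckle_low [([330.2, 293.0], 0.95), ([321.1, 356.8], 0.58)] [(8, [332.0, 294.0]), (0, [332.0, 294.0])]
side knuckle_high [([329.5, 260.0], 0.89)] [(8, [331.0, 264.0]), (0, [331.0, 264.0])]
side slug [([322.7, 398.9], 0.84), ([284.8, 263.5], 0.45)] [[284.0, 263.0]]
36.9333
```

```bash
python3 -c "
from workcell import bot
print(bot.job_done())"
```

```text
the job is handed in; nothing more can be done
None
```

I loaded the slug, hung the door and swung it shut, then handed the job in at about 37 s on the robot's clock. No verdict came back.

**Slug:** I picked the aluminium block and left the turquoise look-alike alone. I laid it at about chute x = -130 mm and pushed it with the hand tilted back 30 degrees until it met the stop, where the push force reached about 53 N. Afterwards it was seen under the cover edge, within about 1 px of its home position in the top and side cameras (2 px or so sideways in the top camera).

**Door:** I drew it out of the stand along its plane and lowered it onto both pins at about 70 degrees open. Pressing on its top edge gave 188.7 mm above the bench, against 190 mm when fully down. I then pushed it shut until it met the jamb with about 18 N.

**Last checks:** The free edge matches the shut position to within about 3 px in all three cameras, the lower knuckle to about 5 px, and the robot stands clear of everything.

**Weak or disagreeing checks:**
- **Slug depth:** how far the slug is in rests mainly on the push force and where the tool stopped. The image of the cover edge was about 12 px from my chute model, because my estimate of the chute's height was off.
- **Single marks:** these scattered by 2 to 4 px, and up to about 6 px for the door's top edge in the last top view.
- **Low-confidence slug marks:** the final ones were only 0.39 and 0.45. The networks gave higher confidence to the turquoise block in the top and side views, and to something else in the wrist view.
- **Bystanders:** I did not measure them again at the end. No contact with them showed in the force readings.

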